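# Find the wobbly trolley caster and take up its axle play

## Robot

A 6-joint arm with a two-finger parallel gripper is mounted at the origin on the work surface. World frame = base frame: x ahead of the robot, y to its left, z up, the work surface at z = 0. Lengths are in mm, angles in rad, forces in N, time in s.
With the tool pointing down it reaches from about 350 to 1000 mm from the base axis. Payload 7.1 kg.
Tool frame: the origin (TCP) lies at the very end of the fingers, on their centre line; the grasp point (between the pads) lies 19 mm behind it; z points along the fingers, y is the direction in which the jaws open and shut (so a half turn about z gives the same grasp; the last joint's range is limited). The gripper opens to 85 mm and grips with 20 to 120 N. Pads are 22 mm wide; open, the fingers measure 114 mm over their backs; the gripper's body (76 mm by 85 mm) begins 54 mm behind the grasp point. The pads swing forward as they close: fully open they stand 13 mm farther back than shut.
Start: joints at [1.217, 0.423, 1.63, -0, 1.089, -0.019], TCP at [205.331, 590.291, 195.519] pointing down, gripper open.
Joint ranges: [-3, 3], [-0.9, 2.11], [0.09, 2.58], [-1.31, 4.45], [0.11, 2.69], [-2.54, 2.54]. Speed limits (rad/s): [2.39, 2.39, 3.01, 3.14, 3.14, 3.14].

## Interface

Orientations are given as a 3x3 rotation matrix whose columns are the frame's x, y, z axes.
In Python, from station import manip, vision, ticket gives the robot as it stands.
- The arm moves only by the tool move_arm, never from a script. Its argument "commands" is a list of rows, each a list of 3 entries, a list of its own where there are three numbers: the shift along the tool's x, y, z in m, then the turn, a rotation vector about the tool's x, y, z in degrees, then the opening in per cent of the stroke, from 0 (shut) to 100 (fully open). A call has 1 to 5 rows; each row shifts and turns the commanded pose from where the row before left it, along the tool's axes as they then stand; what a row does not reach is not made up. A row lasts 1/8 s, in which the tool goes at most 62.5 mm and 10.7 degrees, less where a joint would pass 70% of its speed; a pose out of reach is approached as far as the arm can. A call is refused whole if a number of a shift passes 0.0625 or a number of a turn 10.7, either way. A call with a gripper value outside its range is refused whole. The fingers move at their own pace and stop on an object; "squeeze" is the grip in N (left out, the last holds). Time passes only in rows, so rows that do not move let the fingers close. It gives the time, the measured TCP pose, the force and the opening at its end, in the units of the state.
- manip.state(): the state, without advancing time (a new reading comes with each control period).
- vision.capture(name): name is "scene" or "top" or "wrist"; returns the picture (420x560x3 uint8, blue, green, red); there is no depth.
- vision.calibration(name): a dict with "mtx" (3x3 intrinsics, pixels), "position" and "attitude" of the camera in the world; the wrist camera has in their place "T_tool_cam" (4x4, takes a point from camera to tool coordinates, whose origin is the TCP and whose axes are the flange's). Camera axes: x right, y down, z forward; pixel columns grow to the right and rows downward; lengths in mm; the calibration is good to about 2 mm. A picture is of the moment at which its call begins: read the wrist's pose just before it. calibration takes no time and is no camera call.
- ticket.sign_off(): hands the job in, once; it reports no verdict.
The state is a dict: "time_s": time; "joint_pos": joint angles; "qvel": joint speeds; "tau": joint torques, N m; "tool_pos": TCP position; "tool_rot": TCP orientation; "wrist_force": force on the tool from outside, world axes, zero at the start; "wrist_torque": the same for the moment, N m; "gripper_width": opening from 0.0 (shut) to 1.0 (fully open).
Only numpy, scipy, OpenCV 4.12 (cv2) and the standard library are available. Lean on these libraries where they do the work, as an engineer would, in place of code of your own. Each camera call takes 0.05 s, during which the arm holds its last target. There are 200 camera calls.

## Task

One of the two casters on the upturned trolley base has play on its axle: take loose hold of the wheels and rock them, first to the robot's left and then to the right, to feel which one wobbles. Then fetch the red T-handled hex key, push it fully home in the slanted socket of the wobbly caster, and turn the screw clockwise until it stops. Stand the key back in its holder, and leave the things standing around where they are.

Things in the scene. Friction and masses are not known exactly. Their poses are not given: they have to be found in the camera images.
- caster_p: one of two like casters on the upturned board; which has the play varies and must be felt. Fork with rubber wheel 90 mm across, 30 mm wide, on top. Origin: centre of its foot on the board's upper face; z up, y along the axle (robot's left), x away from the robot. Axle at z 75 mm, wheel top 120; the fork (60 mm wide) reaches z 90, so the wheel's top 30 mm is free. The wheel also spins
- caster_q: one of two like casters on the upturned board; which has the play varies and must be felt. Fork with rubber wheel 90 mm across, 30 mm wide, on top. Origin: centre of its foot on the board's upper face; z up, y along the axle (robot's left), x away from the robot. Axle at z 75 mm, wheel top 120; the fork (60 mm wide) reaches z 90, so the wheel's top 30 mm is free. The wheel also spins
- dolly: the upturned plywood trolley base, fixed, 260 x 420 x 30 mm, lying flat; origin at the centre of its underside, y along its long side; the casters stand 110 mm either side of its middle and have its yaw. (When feeling the wheels: flat pads squeezed hard on a wheel's sides keep it from tipping, unless the hand tips about the axle with it; fingers a few mm wider than the wheel let it tip freely)
- rim_p (a point): top of the tread of caster_p's wheel, 45 mm above the axle; does not turn with the spin, moves along the caster's y as the wheel rocks. A sound wheel gives under 0.5 mm here either way, then resists firmly; the one with play moves 3 to 4 mm either way against about 1 N, then stops hard. Tightening its screw takes up nearly all of that play
- socket_p (a point): floor centre of the brass hex socket (17.4 mm across flats, 20 mm deep) in caster_p's take-up screw, on the fork's robot side, at caster x -95 mm, y 0, 45 mm above the board. Its z points out along the screw, leaning 30 degrees from vertical to the right (caster -y); flats face its x axis and every 60 degrees from it; axes turn with the screw
- scr_p (a joint): angle of caster_p's take-up screw, rad; grows clockwise seen from the key's handle (tightening); starts between 0 and 0.2 on both. The slack one (wheel with play) stops hard at 1.2; the sound caster's is tight already and stops at 0.3; friction about 0.06 N m; about 0.18 rad of lost motion between key and socket
- rim_q (a point): top of the tread of caster_q's wheel, 45 mm above the axle; does not turn with the spin, moves along the caster's y as the wheel rocks. A sound wheel gives under 0.5 mm here either way, then resists firmly; the one with play moves 3 to 4 mm either way against about 1 N, then stops hard. Tightening its screw takes up nearly all of that play
- socket_q (a point): floor centre of the brass hex socket (17.4 mm across flats, 20 mm deep) in caster_q's take-up screw, on the fork's robot side, at caster x -95 mm, y 0, 45 mm above the board. Its z points out along the screw, leaning 30 degrees from vertical to the right (caster -y); flats face its x axis and every 60 degrees from it; axes turn with the screw
- scr_q (a joint): angle of caster_q's take-up screw, rad; grows clockwise seen from the key's handle (tightening); starts between 0 and 0.2 on both. The slack one (wheel with play) stops hard at 1.2; the sound caster's is tight already and stops at 0.3; friction about 0.06 N m; about 0.18 rad of lost motion between key and socket
- key: T-handled hex key, 0.2 kg, loose, upright in its holder. Origin at the tip, z up to the handle. Tapered hex tip 10 mm long, 9 mm wide at the end; hex shaft 16 mm across flats up to z 55 mm, flats facing the key's x axis and every 60 degrees; steel disc 36 mm across, z 55 to 60; red handle bar, z 60 to 96, 64 mm long along x, 22 mm thick along y (grip it across y)
- key_tip (a point): the centre of the key's tip
- holder: black round key stand, fixed, 60 mm high, a tube 56 mm across with an open bore 26 mm wide; origin at the centre of its underside. With the key stood in it, the key's disc rests on the rim and the tip is 5 mm above the table
- ink_jar: small jar, 42 mm across, 50 mm high, standing on the board behind and between the casters; origin at its underside
- oil_can: blue can, 52 mm across, 110 mm high; origin at its underside
- washer_cup: white bowl, 72 mm across, 35 mm high; origin at its underside
- spare_wheel: spare rubber wheel lying flat, 90 mm across, 30 mm thick; origin at its underside
- screwdriver: screwdriver with yellow handle lying on the table
- brush: brush lying on the table
Not all that is in view belongs to the job. Of the things that look like the key, the smaller one is meant.

How it is judged (in metres and radians):
On the way, in this order (a step that is already met when the one before it is completed fails the run):
1. the wheel that has play is rocked to the robot's left by the fingers (((y of rim_p in the frame of caster_p above 0.0024 m and contact force between the fingers and caster_p above 0.5 N) or (y of rim_q in the frame of caster_q above 0.0024 m and contact force between the fingers and caster_q above 0.5 N))), for 0.1 s.
2. and then rocked to the right (((y of rim_p in the frame of caster_p below -0.0024 m and contact force between the fingers and caster_p above 0.5 N) or (y of rim_q in the frame of caster_q below -0.0024 m and contact force between the fingers and caster_q above 0.5 N))), for 0.1 s.
3. the hex key is fully home in a caster's socket before its screw is turned (((distance between key_tip and socket_p below 0.004 m and angle between the z axis of key and the z axis of socket_p, either way round below 0.15 rad and value of joint scr_p below 0.5 rad) or (distance between key_tip and socket_q below 0.004 m and angle between the z axis of key and the z axis of socket_q, either way round below 0.15 rad and value of joint scr_q below 0.5 rad))), for 0.1 s.
4. the slack screw is turned to its stop with the key home (((value of joint scr_p above 0.95 rad and distance between key_tip and socket_p below 0.006 m) or (value of joint scr_q above 0.95 rad and distance between key_tip and socket_q below 0.006 m))), for 0.1 s.
At the end, for the whole second after the job is handed in: the wobbly caster's screw is at its stop (0.95 rad or more of 1.2), and the key stands upright (within 9 degrees) and still in its holder, down on its disc (tip under 12 mm above the table, within 12 mm of the holder's axis) (value of joint any of scr_p, scr_q above 0.95 rad and horizontal distance between key and holder below 0.012 m and z of key_tip in the frame of holder below 0.012 m and angle between key's own z axis and vertical below 0.15 rad and linear speed of key below 0.02 m/s); the robot touches nothing.
It fails at once if a thing standing or lying around is pushed away (more than 40 mm) (distance of any of ink_jar, oil_can, washer_cup, spare_wheel, screwdriver, brush from where it was at the start of the episode above 0.04 m).
It fails at once if the jar or the can is knocked over (angle between any of ink_jar, oil_can's own z axis and vertical above 0.6 rad).
It also fails if it takes over 72 s, if anything falls off the work surface, if the arm or the gripper's body presses on something with over 40 N, if the wrist force passes 120 N, or if a joint passes its speed limit or range.

## Working session

There is one attempt and no reset: what is moved stays moved. The work goes in short steps, Python scripts to look and compute and a tool call to move; the robot and the scene stay as the last step left them, time stands still between calls to the robot, and variables do not carry over. Pictures are saved under pics/ and viewed, about 8 in all and at most 12, crops included, and the job is handed in when it is done.

Besides the shell and the picture viewer there is one more tool, called by a JSON object that holds its "op" and its "data", one argument or row to a line. move_arm: Moves the arm, as the interface text tells. Its arguments: {"type":"object","properties":{"commands":{"type":"array","items":{"type":"array"}},"squeeze":{"type":"number"}},"required":["commands"]}

```bash
ls; mkdir -p pics; python3 - <<'E'
from station import manip, vision
import cv2,numpy as np
np.set_printoptions(precision=4,suppress=True)
s=manip.state();print(s)
for n in("scene","top","wrist"):
    print(n,vision.calibration(n))
a=vision.capture("scene");b=vision.capture("top")
cv2.imwrite("pics/scene0.png",a);cv2.imwrite("pics/top0.png",b)
cv2.imwrite("pics/both0.png",np.hstack([cv2.resize(a,(800,600))]))
cv2.imwrite("pics/top0b.png",cv2.resize(b,(800,600)))
E
```

```text
pics
{'time_s': 0.0, 'joint_pos': array([ 1.217 ,  0.4238,  1.6307, -0.    ,  1.0886, -0.019 ]), 'qvel': array([ 0.0014,  0.0006,  0.0007, -0.0004, -0.0027, -0.0008]), 'tau': array([ -0.0008, -55.738 , -28.1735,  -0.    ,   0.0075,   0.    ]), 'tool_pos': array([205.1478, 589.7623, 194.7597]), 'tool_rot': array([[-0.9445,  0.3286, -0.0005],
       [ 0.3286,  0.9445, -0.0014],
       [ 0.    , -0.0015, -1.    ]]), 'wrist_force': array([ 0.0387,  0.3929, -1.1024]), 'wrist_torque': array([ 0.0161, -0.0477, -0.0174]), 'gripper_width': 0.9954662838622811}
scene {'mtx': array([[435.7692,   0.    , 282.5115],
       [  0.    , 435.7692, 210.7614],
       [  0.    ,   0.    ,   1.    ]]), 'position': array([1370.9728,  201.2301,  963.9262]), 'attitude': array([[-0.2611,  0.6838, -0.6813],
       [ 0.9653,  0.1831, -0.1863],
       [-0.0026, -0.7063, -0.7079]])}
top {'mtx': array([[410.6694,   0.    , 276.6984],
       [  0.    , 410.6694, 213.3939],
       [  0.    ,   0.    ,   1.    ]]), 'position': array([ 327.5283,  -10.6284, 1381.6889]), 'attitude': array([[ 0.0226, -0.9854,  0.1689],
       [-0.9997, -0.0207,  0.0131],
       [-0.0094, -0.1692, -0.9855]])}
wrist {'mtx': array([[289.6709,   0.    , 281.5873],
       [  0.    , 289.6709, 207.823 ],
       [  0.    ,   0.    ,   1.    ]]), 'T_tool_cam': array([[  -0.    ,   -0.9561,   -0.2931,   73.6822],
       [   1.    ,    0.    ,   -0.0001,    0.3342],
       [   0.0001,   -0.2931,    0.9561, -177.3966],
       [   0.    ,    0.    ,    0.    ,    1.    ]])}
```

View pics/both0.png

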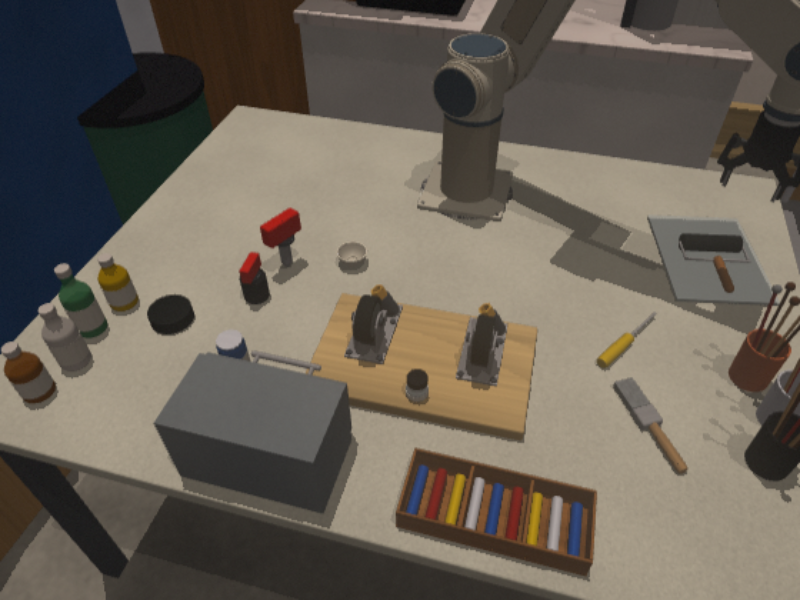

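View pics/top0b.png

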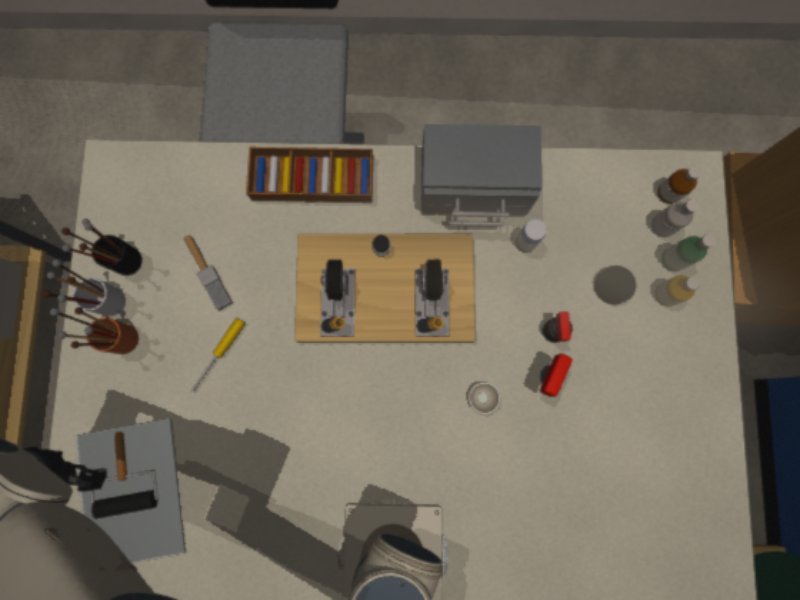

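Scene view (800x600): two casters with brass sockets at about (380,292) and (487,311) on the board, small red key in its holder at (252,270), big decoy at (282,228). Top view: wheels at (335,280) and (433,280), brass at (337,323) and (435,323), key at (563,327), decoy at (557,375). Next I measure by masks.

```bash
cat >h.py <<'E'
from station import manip, vision
import cv2,numpy as np
np.set_printoptions(precision=3,suppress=True)
def cam(n,s=None):
    c=vision.calibration(n);K=np.array(c["mtx"])
    if n!="wrist": return K,np.array(c["attitude"]),np.array(c["position"])
    s=s or manip.state();T=np.array(c["T_tool_cam"]);R=np.array(s["tool_rot"])
    return K,R@T[:3,:3],np.array(s["tool_pos"])+R@T[:3,3]
def ray(C,uv):
    K,R,p=C;d=R@np.linalg.inv(K)@np.array([uv[0],uv[1],1.]);return p,d/np.linalg.norm(d)
def onz(C,uv,z):
    p,d=ray(C,uv);return p+d*(z-p[2])/d[2]
def tri(obs):
    A=np.zeros((3,3));b=np.zeros(3);L=[ray(C,uv) for C,uv in obs]
    for p,d in L:
        M=np.eye(3)-np.outer(d,d);A+=M;b+=M@p
    x=np.linalg.solve(A,b)
    return x,[np.linalg.norm((np.eye(3)-np.outer(d,d))@(x-p)) for p,d in L]
def proj(C,X):
    K,R,p=C;q=K@R.T@(np.asarray(X,float)-p);return q[:2]/q[2]
def blobs(mask,amin=20):
    n,l,st,c=cv2.connectedComponentsWithStats(mask.astype(np.uint8))
    return [(st[i,4],c[i],st[i,:4],l==i) for i in range(1,n) if st[i,4]>=amin]
def hsv(im,lo,hi): return cv2.inRange(cv2.cvtColor(im,cv2.COLOR_BGR2HSV),lo,hi)>0
def red(im): return hsv(im,(0,170,60),(6,255,255))|hsv(im,(174,170,60),(180,255,255))
def brass(im): return hsv(im,(10,150,60),(22,255,255))
E
python3 - <<'E'
from h import *
for n in("scene","top"):
    im=cv2.imread(f"pics/{n}0.png");C=cam(n)
    for nm,f in(("red",red),("brass",brass)):
        for a,c,bb,_ in blobs(f(im),8): print(n,nm,a,c,bb,onz(C,c,78))
im=cv2.imread("pics/top0.png");C=cam("top")
hs=cv2.cvtColor(im,cv2.COLOR_BGR2HSV);print(hs[180,270],hs[226,236])
m=hsv(im,(8,70,110),(24,200,255)).astype(np.uint8)
m=cv2.morphologyEx(m,cv2.MORPH_OPEN,np.ones((5,5)))
m[:160]=0
cs,_=cv2.findContours(m,cv2.RETR_EXTERNAL,cv2.CHAIN_APPROX_SIMPLE);c=max(cs,key=cv2.contourArea)
r=cv2.minAreaRect(c);B=cv2.boxPoints(r);print(r)
P=np.array([onz(C,b,30) for b in B]);print(P, P.mean(0),np.linalg.norm(P-np.roll(P,1,0),axis=1))
E
```

```text
scene red 415 [196.058 158.436] [182 146  28  27] [ 358.342 -367.615   78.   ]
scene red 119 [174.025 184.866] [168 177  13  18] [ 496.155 -381.308   78.   ]
scene red 201 [304.935 345.453] [298 328  14  35] [908.685 124.721  78.   ]
scene red 237 [359.878 359.194] [354 341  12  37] [909.09  245.554  78.   ]
scene brass 298 [ 78.862 194.215] [ 69 185  22  19] [ 608.345 -638.399   78.   ]
scene brass 27 [264.852 203.963] [260 200  10   9] [504.607 -88.957  78.   ]
scene brass 50 [ 87.76 214.06] [ 78 208  19  10] [ 674.964 -565.513   78.   ]
scene brass 18 [339.444 216.389] [336 213   8   6] [498.353 129.878  78.   ]
scene brass 211 [431.123 243.749] [419 233  25  22] [535.801 383.465  78.   ]
scene brass 316 [ 14.617 255.807] [  3 247  25  18] [ 859.307 -663.631   78.   ]
scene brass 96 [297.51  346.604] [292 331  12  31] [915.563 109.634  78.   ]
scene brass 372 [317.535 349.282] [307 331  23  39] [910.335 153.277  78.   ]
scene brass 168 [338.524 355.827] [333 339  11  35] [913.411 200.067  78.   ]
scene brass 374 [374.404 364.238] [358 341  27  44] [912.346 276.914  78.   ]
scene b
[... 898 characters left out ...]

top brass 54 [222.759 123.019] [221 109   4  28] [854.45  194.445  78.   ]
top brass 168 [477.286 127.006] [470 119  17  16] [ 856.393 -653.647   78.   ]
top brass 171 [ 82.088 236.222] [ 70 223  25  24] [463.648 628.677  78.   ]
top brass 56 [235.482 225.661] [231 222  10   8] [508.273 138.01   78.   ]
top brass 60 [304.517 225.8  ] [300 222  10   8] [512.534 -83.257  78.   ]
top brass 111 [ 83.964 321.937] [ 82 304   6  32] [197.715 595.353  78.   ]
[ 18 124 138] [13 42 54]
((269.0, 200.5), (75.0, 126.0), 90.0)
[[ 728.802  252.872   30.   ]
 [ 737.308 -177.08    30.   ]
 [ 480.62  -177.047   30.   ]
 [ 471.631  239.544   30.   ]] [604.59   34.572  30.   ] [257.516 430.036 256.688 416.687]
```

```bash
cat >>h.py <<'E'
from scipy.spatial.transform import Rotation as Ro
def togo(pos,R,s=None):
    s=s or manip.state();R0=np.array(s["tool_rot"])
    print("shift tool mm",R0.T@(np.array(pos)-s["tool_pos"]),"turn deg",np.degrees(Ro.from_matrix(R0.T@R).as_rotvec()))
def rot(y,z):  # tool rotation from y hint and z
    z=np.array(z,float);z/=np.linalg.norm(z);y=np.array(y,float);y-=z*(y@z);y/=np.linalg.norm(y);return np.c_[np.cross(y,z),y,z]
def st():
    s=manip.state();print("t",s["time_s"],"p",s["tool_pos"],"F",s["wrist_force"],"M",s["wrist_torque"],"w",s["gripper_width"],"q",s["joint_pos"]);return s
E
python3 - <<'E'
from h import *
S,T=cam("scene"),cam("top")
for n,a,b in(("sockL",(339.44,216.39),(235.48,225.66)),("sockR",(264.85,203.96),(304.52,225.8)),("key",(174.0,184.9),(394.8,228.3)),("decoy",(196.06,158.4),(388.97,262.1))):
    print(n,*tri([(S,a),(T,b)]))
im=cv2.imread("pics/top0.png")
for a,c,bb,m in blobs(red(im)):
    if 200<c[1]: print(cv2.minAreaRect(np.argwhere(m)[:,::-1].astype(np.float32)))
# dark wheels in top
g=cv2.cvtColor(im,cv2.COLOR_BGR2GRAY);m=(g<48);m[:, :210]=0;m[:,330:]=0;m[:165]=0;m[236:]=0
for a,c,bb,_ in blobs(m,30): print("dark",a,c,bb,onz(T,c,140))
E
```

```text
sockL [507.388 133.747  87.989] [np.float64(3.157434673072448), np.float64(3.1574346730724527)]
sockR [511.888 -84.613  85.735] [np.float64(1.825362558026676), np.float64(1.8253625580266992)]
key [ 509.536 -369.923   91.424] [np.float64(2.3346289781477507), np.float64(2.33462897814767)]
decoy [ 401.109 -341.939  115.564] [np.float64(1.4926845486506892), np.float64(1.4926845486507334)]
((395.0, 228.0), (18.0, 6.0), 90.0)
((388.7901916503906, 261.908203125), (12.368124008178711, 29.660593032836914), 23.629377365112305)
dark 89 [266.382 170.315] [262 165  10  11] [676.214  41.221 140.   ]
dark 284 [233.827 195.637] [228 182  12  28] [593.28  139.779 140.   ]
dark 267 [303.27  195.779] [298 182  11  28] [597.25  -74.909 140.   ]
dark 53 [296.075 227.585] [293 223   8   9] [497.696 -54.153 140.   ]
dark 36 [228.306 228.056] [226 224   7   8] [491.835 152.574 140.   ]
```

```bash
python3 - <<'E'
from h import *
togo((602,142,230),rot((-.0206,1,0),(0,0,-1)))
E
```

```text
shift tool mm [-521.947 -292.578  -34.772] turn deg [ -0.082  -0.016 -20.361]
```

{"op": "move_arm", "data": {
  "commands": [
    [[-0.052, -0.029, -0.007], [0, 0, 0], 50],
    [[-0.052, -0.029, -0.007], [0, 0, 0], 50],
    [[-0.052, -0.029, -0.007], [0, 0, 0], 50],
    [[-0.052, -0.029, -0.007], [0, 0, 0], 50],
    [[-0.052, -0.029, -0.007], [0, 0, 0], 50]
  ]
}}

```text
time_s: 0.72
tool_pos: [404.1, 366.3, 230.6]
tool_rot: [[-0.945, 0.328, -0.0], [0.328, 0.945, -0.0], [0.0, -0.0, -1.0]]
wrist_force: [0.2, 0.0, -0.1]
gripper_width: 0.498
```

{"op": "move_arm", "data": {
  "commands": [
    [[-0.052, -0.029, 0], [0, 0, 0], 50],
    [[-0.052, -0.029, 0], [0, 0, 0], 50],
    [[-0.052, -0.029, 0], [0, 0, 0], 50],
    [[-0.052, -0.029, 0], [0, 0, 0], 50],
    [[-0.052, -0.029, 0], [0, 0, 0], 50]
  ]
}}

```text
time_s: 1.35
tool_pos: [602.0, 143.8, 230.2]
tool_rot: [[-0.944, 0.329, -0.001], [0.329, 0.944, 0.0], [0.001, -0.0, -1.0]]
wrist_force: [0.8, 0.9, -0.2]
gripper_width: 0.501
```

{"op": "move_arm", "data": {
  "commands": [
    [[0, 0, 0], [0, 0, -10.2], 50],
    [[0, 0, 0], [0, 0, -10.2], 50],
    [[0, 0, 0], [0, 0, 0], 50]
  ]
}}

```text
time_s: 1.72
tool_pos: [600.9, 145.2, 230.0]
tool_rot: [[-1.0, -0.019, -0.001], [-0.019, 1.0, -0.0], [0.001, -0.0, -1.0]]
wrist_force: [-0.4, 0.4, 0.1]
gripper_width: 0.501
```

```bash
python3 - <<'E'
from h import *
s=st();togo((602,142,230),rot((-.0206,1,0),(0,0,-1)))
im=vision.capture("wrist");cv2.imwrite("pics/w1.png",im);np.save("w1.npy",np.c_[s["tool_pos"],s["tool_rot"]])
cv2.imwrite("pics/w1b.png",cv2.resize(im,(800,600)))
E
```

```text
t 1.725 p [600.911 145.238 230.004] F [-0.412  0.364  0.064] M [ 0.014  0.012 -0.061] w 0.5006201672966784 q [ 0.218  0.378  1.614  0.     1.151 -1.372]
shift tool mm [-1.027 -3.258  0.003] turn deg [-0.01  -0.057 -0.075]
```

View pics/w1b.png

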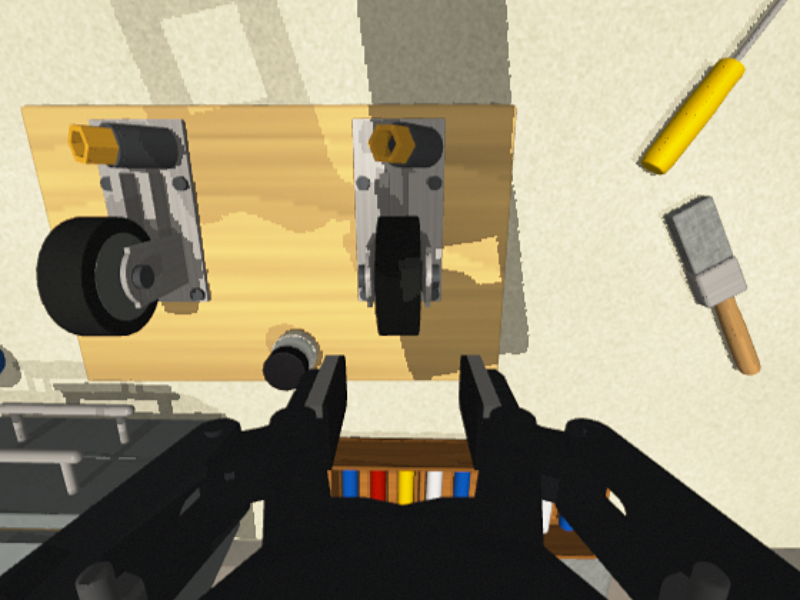

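Wrist view: left wheel at columns 376–420, rows 217–335; its socket mouth at (392,145); right socket at (95,145), the jar at (290,365), fingers around column 402. I compute the wheel and socket positions.

```bash
python3 - <<'E'
from h import *
A=np.load("w1.npy");s=dict(tool_pos=A[:,0],tool_rot=A[:,1:]);C=cam("wrist",s)
im=cv2.imread("pics/w1.png");g=cv2.cvtColor(im,cv2.COLOR_BGR2GRAY)
for r in (165,175,185,195,205):
    m=np.where(g[r,250:310]<45)[0]+250
    print(r,m.min(),m.max(),onz(C,(m.min()-.5,r),150),onz(C,(m.max()+.5,r),150))
b=[x for x in blobs(brass(im),60) if x[1][1]<120];print([(x[0],x[1],x[2]) for x in b])
S,T=cam("scene"),cam("top")
b.sort(key=lambda x:x[1][0])
print(tri([(S,(339.44,216.39)),(T,(235.48,225.66)),(C,b[-1][1])]) )
print(tri([(S,(264.85,203.96)),(T,(304.52,225.8)),(C,b[0][1])]) )
print("proj wheel top L",proj(C,(602,142,150)),"fork",proj(C,(602,172,120)),proj(C,(602,112,120)))
E
```

```text
165 263 293 [566.617 127.504 150.   ] [566.084 155.065 150.   ]
175 263 294 [575.605 127.505 150.   ] [575.049 156.245 150.   ]
185 262 295 [584.797 126.598 150.   ] [584.199 157.448 150.   ]
195 262 294 [594.162 126.588 150.   ] [593.575 156.843 150.   ]
205 263 293 [603.705 127.506 150.   ] [603.148 156.226 150.   ]
[(np.int32(831), array([ 64.433, 100.947]), array([47, 87, 36, 28], dtype=int32)), (np.int32(663), array([273.685, 100.024]), array([258,  87,  33,  27], dtype=int32))]
(array([507.867, 134.224,  88.138]), [np.float64(3.570910005492155), np.float64(2.814913499161562), np.float64(1.1260788615424049)])
(array([512.486, -84.33 ,  85.458]), [np.float64(2.0840444255793535), np.float64(1.7758548183121445), np.float64(1.1645466508068876)])
proj wheel top L [278.169 203.524] fork [307.781 195.934] [249.209 194.833]
```

{"op": "move_arm", "data": {
  "commands": [
    [[-0.001, -0.003, 0.05], [0, 0, 0], 50],
    [[0, 0, 0.04], [0, 0, 0], 47],
    [[0, 0, 0.01], [0, 0, 0], 45],
    [[0, 0, 0], [0, 0, 0], 45]
  ]
}}

```text
time_s: 2.28
tool_pos: [602.3, 142.8, 130.7]
tool_rot: [[-1.0, -0.02, -0.0], [-0.02, 1.0, -0.0], [0.0, -0.0, -1.0]]
wrist_force: [0.2, 0.3, 0.3]
gripper_width: 0.453
```

{"op": "move_arm", "data": {
  "commands": [
    [[0, 0.003, 0], [0, 0, 0], 45],
    [[0, 0.002, 0], [0, 0, 0], 45]
  ]
}}

```text
time_s: 2.52
tool_pos: [603.1, 148.1, 132.2]
tool_rot: [[-1.0, -0.021, 0.003], [-0.021, 1.0, 0.001], [-0.003, 0.001, -1.0]]
wrist_force: [0.2, -0.4, 0.5]
gripper_width: 0.451
```

{"op": "move_arm", "data": {
  "commands": [
    [[0, 0.001, 0], [0, 0, 0], 45],
    [[0, 0.001, 0], [0, 0, 0], 45]
  ]
}}

```text
time_s: 2.78
tool_pos: [602.3, 149.7, 131.0]
tool_rot: [[-1.0, -0.021, 0.001], [-0.021, 1.0, 0.0], [-0.001, 0.0, -1.0]]
wrist_force: [-0.2, 0.7, 0.3]
gripper_width: 0.45
```

{"op": "move_arm", "data": {
  "commands": [
    [[0, 0.001, 0], [0, 0, 0], 45],
    [[0, 0, 0], [0, 0, 0], 45]
  ]
}}

```text
time_s: 3.02
tool_pos: [602.0, 150.6, 130.5]
tool_rot: [[-1.0, -0.021, -0.0], [-0.021, 1.0, -0.0], [0.0, -0.0, -1.0]]
wrist_force: [-0.2, -0.2, 0.3]
gripper_width: 0.452
```

{"op": "move_arm", "data": {
  "commands": [
    [[0, 0.001, 0], [0, 0, 0], 45],
    [[0, 0, 0], [0, 0, 0], 45]
  ]
}}

```text
time_s: 3.28
tool_pos: [602.0, 151.6, 130.4]
tool_rot: [[-1.0, -0.021, -0.0], [-0.021, 1.0, 0.0], [0.0, 0.0, -1.0]]
wrist_force: [-0.5, -0.1, 0.3]
gripper_width: 0.452
```

{"op": "move_arm", "data": {
  "commands": [
    [[0, 0.001, 0], [0, 0, 0], 45],
    [[0, 0, 0], [0, 0, 0], 45]
  ]
}}

```text
time_s: 3.52
tool_pos: [602.0, 152.6, 130.5]
tool_rot: [[-1.0, -0.021, -0.0], [-0.021, 1.0, 0.0], [0.0, 0.0, -1.0]]
wrist_force: [-0.3, -0.3, 0.3]
gripper_width: 0.451
```

{"op": "move_arm", "data": {
  "commands": [
    [[0, 0.001, 0], [0, 0, 0], 45],
    [[0, 0, 0], [0, 0, 0], 45]
  ]
}}

```text
time_s: 3.78
tool_pos: [602.0, 153.6, 130.5]
tool_rot: [[-1.0, -0.021, -0.0], [-0.021, 1.0, -0.0], [0.0, -0.0, -1.0]]
wrist_force: [-0.2, -0.7, 0.4]
gripper_width: 0.451
```

{"op": "move_arm", "data": {
  "commands": [
    [[0, 0.001, 0], [0, 0, 0], 45],
    [[0, 0, 0], [0, 0, 0], 45]
  ]
}}

```text
time_s: 4.03
tool_pos: [602.0, 154.6, 130.5]
tool_rot: [[-1.0, -0.021, 0.0], [-0.021, 1.0, 0.0], [-0.0, 0.0, -1.0]]
wrist_force: [-0.2, -0.3, 1.3]
gripper_width: 0.45
```

```bash
python3 - <<'E'
from h import *
s=st()
im=vision.capture("wrist");cv2.imwrite("pics/w2.png",im)
cv2.imwrite("pics/w2b.png",cv2.resize(im[100:340,160:440],(700,600),interpolation=cv2.INTER_CUBIC))
E
```

```text
t 4.025 p [601.976 154.634 130.525] F [-0.211 -0.316  1.34 ] M [-0.022  0.014  0.06 ] w 0.4502473586764653 q [ 0.232  0.495  1.683  0.     0.963 -1.36 ]
```

View pics/w2b.png

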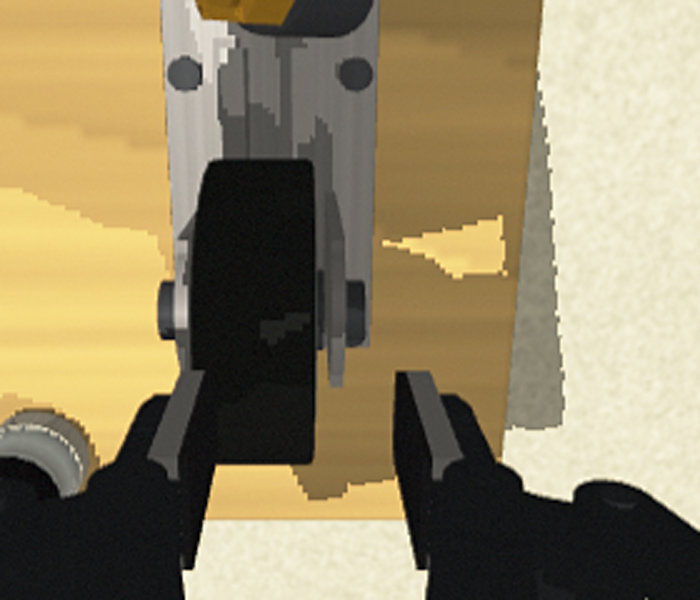

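```bash
python3 - <<'E'
from h import *
s=st();C=cam("wrist",s);p=s["tool_pos"];R=np.array(s["tool_rot"])
f=lambda X:(proj(C,X)-[160,100])*2.5
for r in (0,5,10): 
  for x in(-11,11): print("tipL",r,x,f(p+R@[x,-19.1,-r]),"tipR",f(p+R@[x,19.1,-r]))
for cx in(595,602):
  for th in(-90,-60,-30,0,30,60,90):
    t=np.radians(th);print(cx,th,[f((cx+45*np.sin(t),y,105+45*np.cos(t))) for y in(127,157)])
E
```

```text
t 4.075 p [601.945 154.609 130.505] F [-0.071  0.778 -0.03 ] M [ 0.039  0.014 -0.005] w 0.4497620715572135 q [ 0.232  0.495  1.683 -0.     0.963 -1.36 ]
tipL 0 -11 [233.078 377.31 ] tipR [375.374 377.322]
tipL 0 11 [230.646 299.967] tipR [377.823 299.976]
tipL 5 -11 [231.287 385.622] tipR [377.171 385.635]
tipL 5 11 [228.729 306.553] tipR [379.747 306.563]
tipL 10 -11 [229.403 394.364] tipR [379.06  394.377]
tipL 10 11 [226.708 313.492] tipR [381.773 313.502]
595 -90 [array([208.393, 127.457]), array([316.882, 129.803])]
595 -60 [array([197.398, 161.495]), array([317.758, 164.063])]
595 -30 [array([189.014, 242.41 ]), array([317.131, 245.058])]
595 0 [array([187.527, 341.486]), array([315.024, 344.016])]
595 30 [array([193.505, 414.87 ]), array([312.383, 417.156])]
595 60 [array([203.447, 439.061]), array([310.295, 441.094])]
595 90 [array([213.381, 418.991]), array([309.251, 420.832])]
602 -90 [array([208.828, 152.858]), array([316.217, 155.158])]
602 -60 [array([198.003, 189.262]), array([317.012, 191.774])]
602 -30 [array([189.758, 270.978]), array([316.345, 273.564])]
602 0 [array([188.285, 368.738]), array([314.266, 371.209])]
602 30 [array([194.146, 439.485]), array([311.705, 441.722])]
602 60 [array([203.925, 460.968]), array([309.706, 462.962])]
602 90 [array([213.721, 438.848]), array([308.731, 440.656])]
```

The fingers show at columns 203/397 around the wheel (190–315); their tips look about 40 mm behind the TCP, and no contact force has appeared. I check the tip height from the side camera.

```bash
python3 - <<'E'
from h import *
s=st();im=vision.capture("scene");cv2.imwrite("pics/s2.png",im);C=cam("scene")
p=s["tool_pos"];R=np.array(s["tool_rot"])
c=proj(C,p).astype(int);x0,y0=c[0]-60,c[1]-80
z=6;v=cv2.resize(im[y0:y0+100,x0:x0+130],None,fx=z,fy=z,interpolation=cv2.INTER_CUBIC)
for d,col in(((0,-19,0),(0,255,0)),((0,19,0),(0,255,0)),((0,-19,-40),(255,0,255)),((0,19,-40),(255,0,255))):
    q=(proj(C,p+R@np.array(d))-[x0,y0])*z;cv2.circle(v,tuple(q.astype(int)),5,col,1)
q=(proj(C,(602,142,150))-[x0,y0])*z;cv2.circle(v,tuple(q.astype(int)),5,(0,255,255),1)
cv2.imwrite("pics/s2b.png",v);print(v.shape)
E
```

```text
t 4.075 p [601.945 154.609 130.505] F [-0.071  0.778 -0.03 ] M [ 0.039  0.014 -0.005] w 0.4497620715572135 q [ 0.232  0.495  1.683 -0.     0.963 -1.36 ]
(600, 780, 3)
```

View pics/s2b.png

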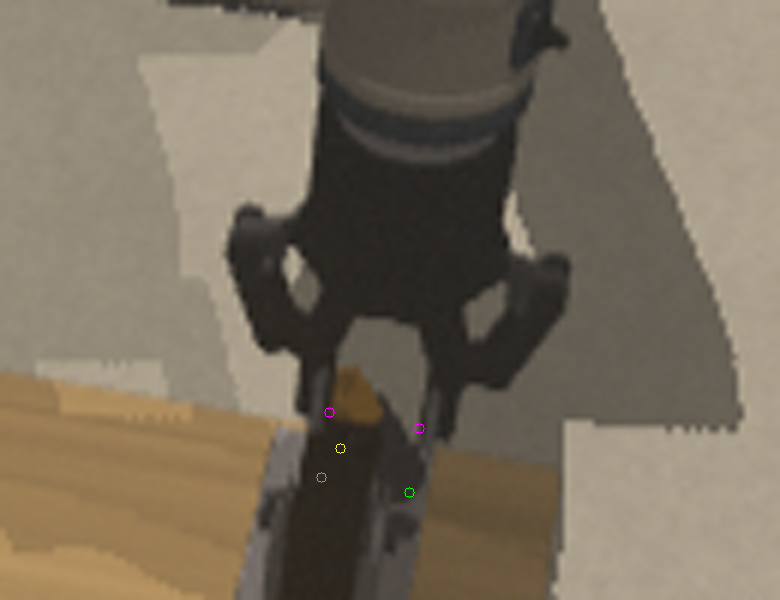

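Side view confirms it: the fingertips (305,412)/(445,437) sit ~38 mm behind the reported TCP, above the wheel. I recentre and go 36 mm lower.

{"op": "move_arm", "data": {
  "commands": [
    [[0, -0.0126, 0], [0, 0, 0], 45],
    [[0, 0, 0], [0, 0, 0], 45],
    [[0, 0, 0.016], [0, 0, 0], 45],
    [[0, 0, 0.01], [0, 0, 0], 45],
    [[0, 0, 0], [0, 0, 0], 45]
  ]
}}

```text
time_s: 4.75
tool_pos: [601.1, 141.8, 102.8]
tool_rot: [[-1.0, -0.021, -0.003], [-0.021, 1.0, -0.001], [0.003, -0.001, -1.0]]
wrist_force: [-0.6, 0.1, -0.5]
gripper_width: 0.45
```

{"op": "move_arm", "data": {
  "commands": [
    [[0, 0, 0.01], [0, 0, 0], 45],
    [[0, 0, 0], [0, 0, 0], 45]
  ]
}}

```text
time_s: 5.0
tool_pos: [601.7, 141.9, 93.6]
tool_rot: [[-1.0, -0.021, -0.001], [-0.021, 1.0, -0.0], [0.001, -0.0, -1.0]]
wrist_force: [-0.3, 0.1, -0.1]
gripper_width: 0.45
```

{"op": "move_arm", "data": {
  "commands": [
    [[0, 0.003, 0], [0, 0, 0], 45],
    [[0, 0, 0], [0, 0, 0], 45]
  ]
}}

```text
time_s: 5.25
tool_pos: [602.4, 145.3, 94.9]
tool_rot: [[-1.0, -0.022, 0.001], [-0.022, 1.0, 0.0], [-0.001, 0.0, -1.0]]
wrist_force: [-0.1, 0.3, -0.7]
gripper_width: 0.45
```

{"op": "move_arm", "data": {
  "commands": [
    [[0, 0.001, 0], [0, 0, 0], 45],
    [[0, 0, 0], [0, 0, 0], 45]
  ]
}}

```text
time_s: 5.5
tool_pos: [602.2, 146.0, 94.7]
tool_rot: [[-1.0, -0.021, 0.0], [-0.021, 1.0, 0.0], [-0.0, 0.0, -1.0]]
wrist_force: [0.5, 0.5, -0.3]
gripper_width: 0.449
```

{"op": "move_arm", "data": {
  "commands": [
    [[0, 0.001, 0], [0, 0, 0], 45],
    [[0, 0, 0], [0, 0, 0], 45]
  ]
}}

```text
time_s: 5.75
tool_pos: [602.2, 146.6, 94.7]
tool_rot: [[-1.0, -0.021, 0.0], [-0.021, 1.0, -0.0], [-0.0, -0.0, -1.0]]
wrist_force: [-0.7, -1.9, 1.6]
gripper_width: 0.457
```

{"op": "move_arm", "data": {
  "commands": [
    [[0, 0.001, 0], [0, 0, 0], 45],
    [[0, 0, 0], [0, 0, 0], 45]
  ]
}}

```text
time_s: 6.0
tool_pos: [602.2, 146.8, 94.7]
tool_rot: [[-1.0, -0.022, -0.0], [-0.022, 1.0, -0.002], [0.0, -0.002, -1.0]]
wrist_force: [-0.1, -7.1, 3.0]
gripper_width: 0.451
```

{"op": "move_arm", "data": {
  "commands": [
    [[0, -0.006, 0], [0, 0, 0], 45],
    [[0, 0, -0.05], [0, 0, 0], 45],
    [[0, -0.055, 0], [0, 0, 0], 45],
    [[0, -0.055, 0], [0, 0, 0], 45],
    [[0, -0.055, 0], [0, 0, 0], 45]
  ]
}}

```text
time_s: 6.62
tool_pos: [605.8, -24.2, 144.7]
tool_rot: [[-1.0, -0.022, 0.001], [-0.022, 1.0, 0.001], [-0.001, 0.001, -1.0]]
wrist_force: [0.3, 0.2, 0.2]
gripper_width: 0.449
```

{"op": "move_arm", "data": {
  "commands": [
    [[0, -0.054, 0], [0, 0, 0], 45],
    [[0, 0, 0], [0, 0, 0], 45],
    [[0, 0, 0], [0, 0, 0], 45]
  ]
}}

```text
time_s: 7.0
tool_pos: [606.7, -76.8, 144.3]
tool_rot: [[-1.0, -0.02, -0.0], [-0.02, 1.0, 0.001], [0.0, 0.001, -1.0]]
wrist_force: [-1.2, 0.9, 0.5]
gripper_width: 0.448
```

```bash
python3 - <<'E'
from h import *
s=st();im=vision.capture("wrist");cv2.imwrite("pics/w3.png",im);C=cam("wrist",s)
g=cv2.cvtColor(im,cv2.COLOR_BGR2GRAY)
for r in (130,150,160,170,180,190):
    m=np.where(g[r,230:330]<45)[0]+230
    if len(m): print(r,m.min(),m.max(),onz(C,(m.min()-.5,r),150),onz(C,(m.max()+.5,r),150))
b=[x for x in blobs(brass(im),60)];print([(x[0],x[1],x[2]) for x in b])
print(proj(C,(606.5,-77,150)))
E
```

```text
t 7.0 p [606.734 -76.756 144.34 ] F [-1.166  0.865  0.458] M [ 0.042 -0.01  -0.003] w 0.44776331977149975 q [-0.146  0.464  1.698  0.001  0.98  -1.737]
170 260 300 [562.437 -90.9   150.   ] [561.943 -66.458 150.   ]
180 258 301 [568.52  -92.117 150.   ] [567.985 -65.617 150.   ]
190 258 302 [574.705 -92.142 150.   ] [574.152 -64.759 150.   ]
[(np.int32(1221), array([273.41 ,  91.508]), array([251,  72,  45,  39], dtype=int32)), (np.int32(466), array([545.818,  93.773]), array([533,  72,  27,  38], dtype=int32)), (np.int32(73), array([425.055, 349.712]), array([418, 344,  14,  15], dtype=int32)), (np.int32(1901), array([533.851, 362.932]), array([487, 346,  73,  50], dtype=int32)), (np.int32(468), array([391.827, 378.692]), array([382, 358,  22,  41], dtype=int32)), (np.int32(164), array([410.049, 396.78 ]), array([405, 385,  11,  24], dtype=int32)), (np.int32(80), array([430.925, 415.25 ]), array([426, 408,  13,  12], dtype=int32))]
[281.327 238.77 ]
```

{"op": "move_arm", "data": {
  "commands": [
    [[0, -0.001, 0], [0, 0, 0], 45],
    [[0, 0, 0.03], [0, 0, 0], 45],
    [[0, 0, 0.01], [0, 0, 0], 45],
    [[0, 0, 0.01], [0, 0, 0], 45],
    [[0, 0, 0], [0, 0, 0], 45]
  ]
}}

```text
time_s: 7.68
tool_pos: [606.7, -77.7, 94.1]
tool_rot: [[-1.0, -0.022, -0.001], [-0.022, 1.0, 0.0], [0.001, 0.0, -1.0]]
wrist_force: [-0.5, 0.2, -0.7]
gripper_width: 0.453
```

{"op": "move_arm", "data": {
  "commands": [
    [[0, 0.003, 0], [0, 0, 0], 45],
    [[0, 0.001, 0], [0, 0, 0], 45],
    [[0, 0.001, 0], [0, 0, 0], 45],
    [[0, 0, 0], [0, 0, 0], 45]
  ]
}}

```text
time_s: 8.18
tool_pos: [607.2, -73.2, 95.0]
tool_rot: [[-1.0, -0.021, 0.001], [-0.021, 1.0, -0.0], [-0.001, -0.0, -1.0]]
wrist_force: [0.4, -1.2, 0.7]
gripper_width: 0.45
```

{"op": "move_arm", "data": {
  "commands": [
    [[0, 0.001, 0], [0, 0, 0], 45],
    [[0, 0, 0], [0, 0, 0], 45]
  ]
}}

```text
time_s: 8.43
tool_pos: [607.0, -72.1, 94.7]
tool_rot: [[-1.0, -0.021, 0.0], [-0.021, 1.0, -0.0], [-0.0, -0.0, -1.0]]
wrist_force: [0.2, -1.2, 1.9]
gripper_width: 0.455
```

{"op": "move_arm", "data": {
  "commands": [
    [[0, 0.001, 0], [0, 0, 0], 45],
    [[0, 0, 0], [0, 0, 0], 45]
  ]
}}

```text
time_s: 8.68
tool_pos: [606.9, -71.1, 94.6]
tool_rot: [[-1.0, -0.021, 0.0], [-0.021, 1.0, -0.0], [-0.0, -0.0, -1.0]]
wrist_force: [-0.1, -2.2, 1.3]
gripper_width: 0.449
```

{"op": "move_arm", "data": {
  "commands": [
    [[0, 0.001, 0], [0, 0, 0], 45],
    [[0, 0, 0], [0, 0, 0], 45]
  ]
}}

```text
time_s: 8.93
tool_pos: [606.9, -70.8, 94.7]
tool_rot: [[-1.0, -0.022, 0.0], [-0.022, 1.0, -0.001], [-0.0, -0.001, -1.0]]
wrist_force: [-0.1, -6.3, 2.6]
gripper_width: 0.452
```

Left wheel stiffens at once; the right one gives ~3 mm at 1–2 N, then stops hard: it is the wobbly one. Now to the right.

{"op": "move_arm", "data": {
  "commands": [
    [[0, 0.0005, 0], [0, 0, 0], 45],
    [[0, 0, 0], [0, 0, 0], 45],
    [[0, -0.008, 0], [0, 0, 0], 45],
    [[0, -0.005, 0], [0, 0, 0], 45],
    [[0, 0, 0], [0, 0, 0], 45]
  ]
}}

```text
time_s: 9.55
tool_pos: [606.8, -82.6, 94.3]
tool_rot: [[-1.0, -0.021, -0.001], [-0.021, 1.0, 0.0], [0.001, 0.0, -1.0]]
wrist_force: [-0.4, -0.1, -0.1]
gripper_width: 0.446
```

{"op": "move_arm", "data": {
  "commands": [
    [[0, -0.002, 0], [0, 0, 0], 45],
    [[0, 0, 0], [0, 0, 0], 45]
  ]
}}

```text
time_s: 9.8
tool_pos: [607.0, -84.3, 94.5]
tool_rot: [[-1.0, -0.021, -0.0], [-0.021, 1.0, 0.0], [0.0, 0.0, -1.0]]
wrist_force: [0.3, 1.1, 1.8]
gripper_width: 0.448
```

{"op": "move_arm", "data": {
  "commands": [
    [[0, -0.0015, 0], [0, 0, 0], 45],
    [[0, 0, 0], [0, 0, 0], 45]
  ]
}}

```text
time_s: 10.05
tool_pos: [607.0, -84.9, 94.6]
tool_rot: [[-1.0, -0.021, -0.0], [-0.021, 1.0, 0.002], [0.0, 0.002, -1.0]]
wrist_force: [-0.5, 6.3, 2.5]
gripper_width: 0.452
```

{"op": "move_arm", "data": {
  "commands": [
    [[0, -0.001, 0], [0, 0, 0], 45],
    [[0, 0, 0], [0, 0, 0], 45]
  ]
}}

```text
time_s: 10.3
tool_pos: [607.0, -85.2, 94.6]
tool_rot: [[-1.0, -0.021, -0.0], [-0.021, 1.0, 0.003], [0.0, 0.003, -1.0]]
wrist_force: [-0.1, 9.1, 2.3]
gripper_width: 0.449
```

Both stops are felt (−70.8, −84.9): right caster is wobbly, centre at about (607, −77.9). Now off to the key.

{"op": "move_arm", "data": {
  "commands": [
    [[0, 0.0073, 0], [0, 0, 0], 45],
    [[0, 0, -0.05], [0, 0, 0], 60],
    [[0, 0, -0.05], [0, 0, 0], 70],
    [[0.014, -0.05, 0], [0, 0, 0], 80],
    [[0.014, -0.05, 0], [0, 0, 0], 80]
  ]
}}

```text
time_s: 10.92
tool_pos: [581.4, -181.2, 195.5]
tool_rot: [[-1.0, -0.023, 0.002], [-0.023, 1.0, -0.001], [-0.002, -0.001, -1.0]]
wrist_force: [0.4, -0.2, -1.0]
gripper_width: 0.804
```

{"op": "move_arm", "data": {
  "commands": [
    [[0.014, -0.05, 0], [0, 0, 0], 80],
    [[0.014, -0.05, 0], [0, 0, 0], 80],
    [[0.014, -0.05, 0], [0, 0, 0], 80],
    [[0.013, -0.04, 0], [0, 0, 0], 80],
    [[0, 0, 0], [0, 0, 0], 80]
  ]
}}

```text
time_s: 11.55
tool_pos: [529.0, -374.3, 194.3]
tool_rot: [[-1.0, -0.018, -0.0], [-0.018, 1.0, -0.001], [0.0, -0.001, -1.0]]
wrist_force: [0.5, -0.0, 0.0]
gripper_width: 0.799
```

```bash
python3 - <<'E'
from h import *
s=st();im=vision.capture("wrist");cv2.imwrite("pics/w4.png",im);C=cam("wrist",s);np.save("w4.npy",np.c_[s["tool_pos"],s["tool_rot"]])
for x in blobs(red(im),60): print(x[0],x[1],x[2],cv2.minAreaRect(np.argwhere(x[3])[:,::-1].astype(np.float32)),onz(C,x[1],101))
cv2.imwrite("pics/w4b.png",cv2.resize(im,(800,600)))
E
```

```text
t 11.55 p [ 528.967 -374.301  194.296] F [ 0.499 -0.032  0.045] M [ 0.078  0.008 -0.006] w 0.7988620840766919 q [-0.634  0.458  1.577 -0.001  1.106 -2.222]
4841 [325.145  51.421] [286   0  87 111] ((325.53704833984375, 48.29778289794922), (42.84037780761719, 127.29505157470703), 25.64100456237793) [ 400.489 -340.21   101.   ]
1494 [287.478 177.679] [275 144  25  68] ((287.2156982421875, 177.55096435546875), (67.2011489868164, 23.13341522216797), 88.36341857910156) [ 508.333 -369.265  101.   ]
```

View pics/w4b.png

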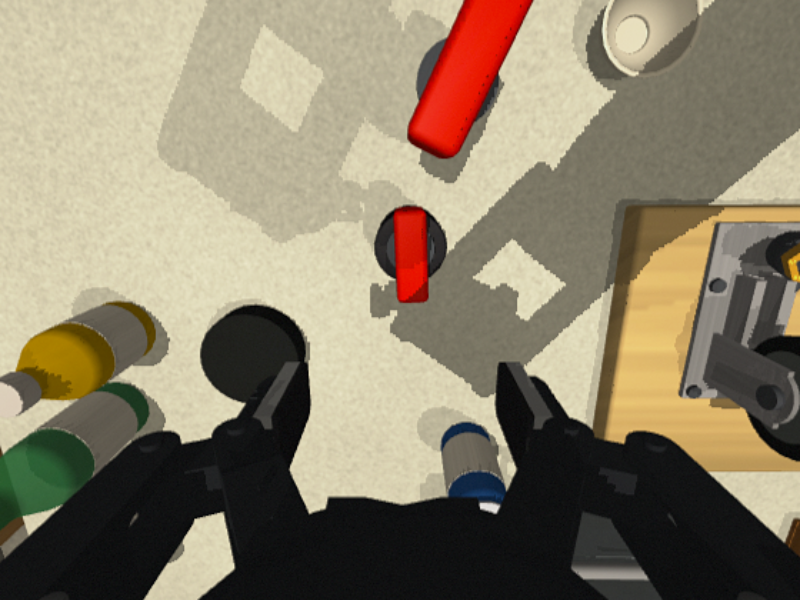

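Wrist view: key handle at (411,254), bar along the image's vertical, decoy at (475,75), can at (470,465). The handle lies at about (508.5, −369.5), yaw ≈ 2.7°.

```bash
python3 - <<'E'
from h import *
togo((508.7,-369.5,36),rot((-.0466,1,0),(0,0,-1)))
E
```

```text
shift tool mm [ 20.594   3.465 158.213] turn deg [-0.004 -0.022 -1.589]
```

{"op": "move_arm", "data": {
  "commands": [
    [[0.0205, 0.0035, 0], [0, 0, -1.6], 60],
    [[0, 0, 0.05], [0, 0, 0], 60],
    [[0, 0, 0.04], [0, 0, 0], 60],
    [[0, 0, 0.03], [0, 0, 0], 60],
    [[0, 0, 0], [0, 0, 0], 60]
  ]
}}

```text
time_s: 12.22
tool_pos: [508.3, -365.8, 72.2]
tool_rot: [[-0.999, -0.051, -0.004], [-0.051, 0.999, 0.003], [0.004, 0.003, -1.0]]
wrist_force: [-0.7, 0.3, 0.3]
gripper_width: 0.599
```

```bash
python3 - <<'E'
from h import *
s=st();im=vision.capture("wrist");cv2.imwrite("pics/w5.png",im);C=cam("wrist",s);np.save("w5.npy",np.c_[s["tool_pos"],s["tool_rot"]])
for x in blobs(red(im),60): print(x[0],x[1],x[2],cv2.minAreaRect(np.argwhere(x[3])[:,::-1].astype(np.float32)),onz(C,x[1],101))
cv2.imwrite("pics/w5b.png",cv2.resize(im,(800,600)))
togo((508.7,-369.5,36),rot((-.0466,1,0),(0,0,-1)))
E
```

```text
t 12.225 p [ 508.316 -365.823   72.176] F [-0.74   0.32   0.291] M [ 0.021 -0.009 -0.031] w 0.598981551144101 q [-0.643  0.582  1.695 -0.     0.869 -2.264]
13085 [342.009  68.416] [274   0 152 154] ((342.8102111816406, 59.06663513183594), (86.41282653808594, 183.72662353515625), 29.47588539123535) [ 410.804 -342.58   101.   ]
4115 [276.166 247.25 ] [256 192  40 113] ((275.5, 248.0), (112.0, 39.0), 90.0) [ 503.606 -369.296  101.   ]
shift tool mm [ 0.878 -2.52  38.034] turn deg [ 0.074 -0.091  0.22 ]
```

View pics/w5b.png

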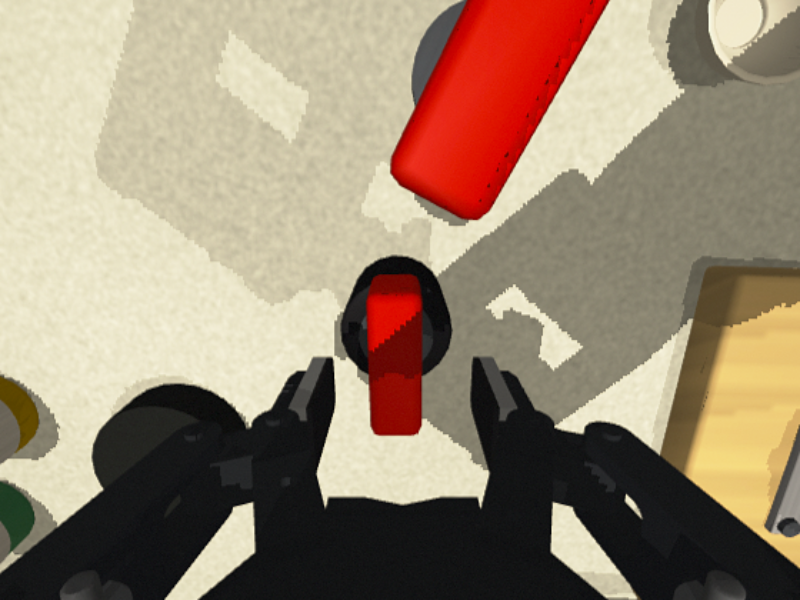

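Wrist view: bar centred at (393,355) between the fingers (334/472), aligned; shift −2.5 mm in y, go down and close.

{"op": "move_arm", "data": {
  "commands": [
    [[0.0005, -0.0025, 0], [0, 0, 0.2], 60],
    [[0, 0, 0.02], [0, 0, 0], 60],
    [[0, 0, 0.016], [0, 0, 0], 50],
    [[0, 0, 0], [0, 0, 0], 45],
    [[0, 0, 0], [0, 0, 0], 40]
  ]
}}

```text
time_s: 12.9
tool_pos: [509.1, -370.9, 38.3]
tool_rot: [[-0.999, -0.046, -0.0], [-0.046, 0.999, 0.0], [0.0, 0.0, -1.0]]
wrist_force: [-0.5, -0.6, -0.0]
gripper_width: 0.399
```

{"op": "move_arm", "data": {
  "commands": [
    [[0, 0, 0], [0, 0, 0], 20],
    [[0, 0, 0], [0, 0, 0], 15],
    [[0, 0, 0], [0, 0, 0], 10],
    [[0, 0, 0], [0, 0, 0], 10]
  ],
  "squeeze": 60
}}

```text
time_s: 13.4
tool_pos: [509.6, -371.1, 39.1]
tool_rot: [[-0.999, -0.046, 0.001], [-0.046, 0.999, -0.001], [-0.001, -0.001, -1.0]]
wrist_force: [-2.0, -0.4, 4.4]
gripper_width: 0.246
```

```bash
python3 - <<'E'
from h import *
A=np.load("w5.npy");s=dict(tool_pos=A[:,0],tool_rot=A[:,1:]);C=cam("wrist",s)
im=cv2.imread("pics/w5.png")
for r in range(188,310,4): print(r,im[r,270],im[r,285])
for r in (203,304): print(onz(C,(275.5,r),101))
st()
E
```

```text
188 [ 7  9 10] [12 15 15]
192 [ 5 13 94] [ 2  8 98]
196 [  2  11 111] [  3   5 111]
200 [  0  12 115] [  0   4 116]
204 [  0   7 127] [  0   5 126]
208 [  0   0 200] [  0   0 201]
212 [  0   9 220] [  0   8 221]
216 [  0  18 224] [  0  17 223]
220 [  0  16 224] [  0   8 222]
224 [  0  12 224] [  4  14 157]
228 [  0  12 222] [  3   9 105]
232 [  0  21 223] [  0   6 106]
236 [  0  12 229] [  3   8 106]
240 [  3   6 105] [  6  11 107]
244 [  0   6 105] [  6  12 107]
248 [  3   9 106] [  6   7 106]
252 [  5  10 108] [  3  10 106]
256 [  2   4 105] [  9  12 108]
260 [  3   8 103] [  0   3 106]
264 [  8  17 146] [  0   6 102]
268 [  0   6 143] [  3  12 147]
272 [  0   7 143] [ 10  17 148]
276 [  0  12 144] [  0   7 145]
280 [  0   4 143] [  0   6 144]
284 [  0   8 143] [  0   8 144]
288 [  7  16 145] [  0   8 144]
292 [  0   2 142] [  2  10 145]
296 [  0   8 143] [  0   4 144]
300 [  0   6 142] [  0   7 144]
304 [ 35  47 145] [ 39  50 147]
308 [195 226 231] [203 232 237]
[ 477.898 -370.808  101.   ]
[ 540.468 -368.02   101.   ]
t 13.4 p [ 509.553 -371.136   39.054] F [-1.999 -0.391  4.414] M [-0.028 -0.038 -0.036] w 0.24579767760626248 q [-0.648  0.632  1.701 -0.     0.808 -2.265]
```

```bash
python3 - <<'E'
from h import *
im=cv2.imread("pics/w3.png");a=cv2.resize(im[60:125,235:325],None,fx=8,fy=8,interpolation=cv2.INTER_CUBIC)
cv2.imwrite("pics/w3b.png",a);print(a.shape)
E
```

```text
(520, 720, 3)
```

{"op": "move_arm", "data": {
  "commands": [
    [[0, 0, -0.02], [0, 0, 0], 10],
    [[0, 0, -0.05], [0, 0, 0], 10],
    [[0, 0, -0.05], [0, 0, 0], 10],
    [[0, 0, -0.03], [0, 0, 0], 10],
    [[0, 0, 0], [0, 0, 0], 10]
  ]
}}

```text
time_s: 14.02
tool_pos: [510.6, -371.9, 192.3]
tool_rot: [[-0.999, -0.046, 0.005], [-0.046, 0.999, -0.004], [-0.005, -0.004, -1.0]]
wrist_force: [-0.3, -0.8, -2.3]
gripper_width: 0.244
```

View pics/w3b.png

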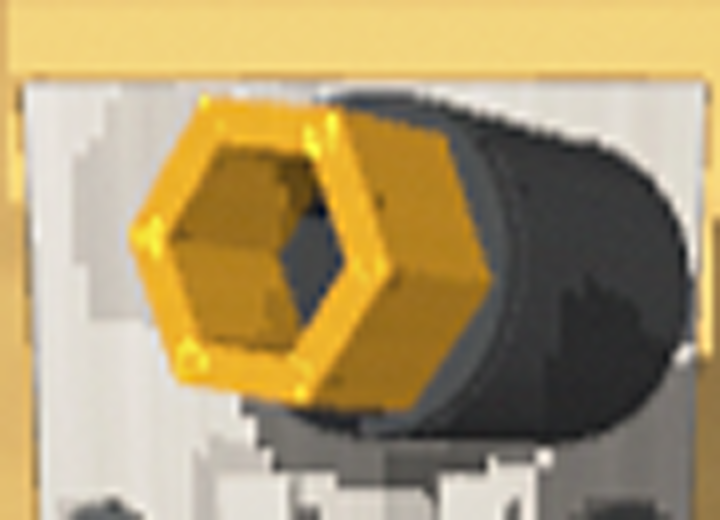

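Crop of the right socket: mouth hexagon, vertices (205,100),(335,115),(390,270),(300,395),(180,375),(135,240) in the crop, a flat facing nearly along the caster's x. I unproject them onto the mouth plane.

```bash
python3 - <<'E'
from h import *
s=dict(tool_pos=np.array([606.734,-76.756,144.34]),tool_rot=rot((-.0205,1,0.001),(0,.001,-1)))
C=cam("wrist",s)
V=np.array([(205,100),(335,115),(390,270),(300,395),(180,375),(135,240)],float)
V=(V+.5)/8-.5+[235,60]
psi=.021;ex=np.array([np.cos(psi),np.sin(psi),0]);ey=np.array([-np.sin(psi),np.cos(psi),0])
n=-.5*ey+.866*np.array([0,0,1]);
for zc in(92.3,):
    p0=onz(C,V.mean(0),zc);ax=ex;ay=np.cross(n,ex)
    P=[]
    for v in V:
        p,d=ray(C,v);X=p+d*((p0-p)@n)/(d@n);P.append([(X-p0)@ax,(X-p0)@ay])
    P=np.array(P);P-=P.mean(0);print("centre",p0,"floor",p0-20*n);print(P,np.linalg.norm(P,axis=1))
    a=np.degrees(np.arctan2(P[:,1],P[:,0]));print("vertex ang",a,"mod60 -> flat dir", (a-30)%60)
s=manip.state()
sock=p0-20*n
for phi in(-6,):
    ph=np.radians(phi);kx=np.cos(ph)*ex+np.sin(ph)*np.cross(n,ex)   # key x dir
    R=np.c_[-kx,np.cross(-n,-kx),-n]
    print(R)
    for h in(60,20,0): togo(sock+n*(34+h),R)
E
```

```text
centre [513.381 -89.658  92.3  ] floor [513.171 -79.66   74.98 ]
[[-13.091  -5.254]
 [-10.882   8.614]
 [  2.219  14.267]
 [ 12.661   4.67 ]
 [ 10.638  -8.754]
 [ -1.545 -13.544]] [14.106 13.879 14.438 13.495 13.777 13.632]
vertex ang [-158.134  141.633   81.158   20.249  -39.451  -96.509] mod60 -> flat dir [51.866 51.633 51.158 50.249 50.549 53.491]
[[-0.996  0.086 -0.01 ]
 [ 0.07   0.863  0.5  ]
 [ 0.052  0.497 -0.866]]
shift tool mm [-14.593 244.97   35.021] turn deg [-30.202   1.474   7.313]
shift tool mm [-14.926 265.097  69.586] turn deg [-30.202   1.474   7.313]
shift tool mm [-15.093 275.161  86.868] turn deg [-30.202   1.474   7.313]
```

Floor (513.2,−79.7,75.0) agrees with the wheel-based (512,−79.9,75); screw at ≈0.15 rad. Carry the key over and tilt.

{"op": "move_arm", "data": {
  "commands": [
    [[-0.003, 0.049, 0.002], [0, 0, 0], 10],
    [[-0.003, 0.049, 0.002], [0, 0, 0], 10],
    [[-0.003, 0.049, 0.002], [0, 0, 0], 10],
    [[-0.003, 0.049, 0.002], [0, 0, 0], 10],
    [[-0.003, 0.049, 0.002], [0, 0, 0], 10]
  ]
}}

```text
time_s: 14.65
tool_pos: [511.7, -123.6, 177.3]
tool_rot: [[-0.999, -0.045, -0.002], [-0.045, 0.999, 0.001], [0.002, 0.001, -1.0]]
wrist_force: [0.4, 0.1, -1.6]
gripper_width: 0.242
```

{"op": "move_arm", "data": {
  "commands": [
    [[0, 0, 0], [-10.1, 0.8, 3.2], 10],
    [[0, 0, 0], [-10.1, 0.8, 3.2], 10],
    [[0, 0, 0], [-10.1, 0.8, 3.2], 10],
    [[0, 0, 0], [0, 0, 0], 10],
    [[0, 0, 0], [0, 0, 0], 10]
  ]
}}

```text
time_s: 15.28
tool_pos: [512.2, -125.2, 177.7]
tool_rot: [[-0.991, 0.132, -0.021], [0.103, 0.858, 0.504], [0.085, 0.497, -0.863]]
wrist_force: [0.5, 0.6, -1.9]
gripper_width: 0.244
```

```bash
cat >>h.py <<'E'
FL=np.array([512.8,-79.7,75.]);psi=.021
ex=np.array([np.cos(psi),np.sin(psi),0]);ey=np.array([-np.sin(psi),np.cos(psi),0]);n=-.5*ey+.8660254*np.array([0,0,1])
def keyR(deg):
    ph=np.radians(deg);kx=np.cos(ph)*ex+np.sin(ph)*np.cross(n,ex);return np.c_[-kx,np.cross(n,kx),-n]
E
python3 - <<'E'
from h import *
s=st()
for h in(60,30,0): togo(FL+n*(34+h),keyR(-8.5))
im=vision.capture("wrist");cv2.imwrite("pics/w6.png",im);C=cam("wrist",s)
print("floor",proj(C,FL),"mouth",proj(C,FL+20*n))
R=np.array(s["tool_rot"]);p=s["tool_pos"]
v=cv2.resize(im,(800,600))
for q,c in((FL+20*n,(0,255,0)),(p+R[:,2]*34,(255,0,255)),(FL+50*n,(255,255,0))):
    u=proj(C,q)*800/560;cv2.circle(v,tuple(u.astype(int)),4,c,1);print(u)
cv2.imwrite("pics/w6b.png",v)
E
```

```text
t 15.275 p [ 512.21  -125.216  177.696] F [ 0.517  0.597 -1.934] M [-0.391 -0.025  0.036] w 0.24441300264476568 q [-0.536  0.462  1.739  0.456  1.282 -2.189]
shift tool mm [ -3.514 -11.644  17.607] turn deg [ 0.194 -0.646 -0.097]
shift tool mm [ -3.853 -11.745  47.605] turn deg [ 0.194 -0.646 -0.097]
shift tool mm [ -4.191 -11.846  77.603] turn deg [ 0.194 -0.646 -0.097]
floor [270.408 198.111] mouth [269.709 203.281]
[385.298 290.402]
[402.998 312.291]
[383.514 303.596]
```

View pics/w6b.png

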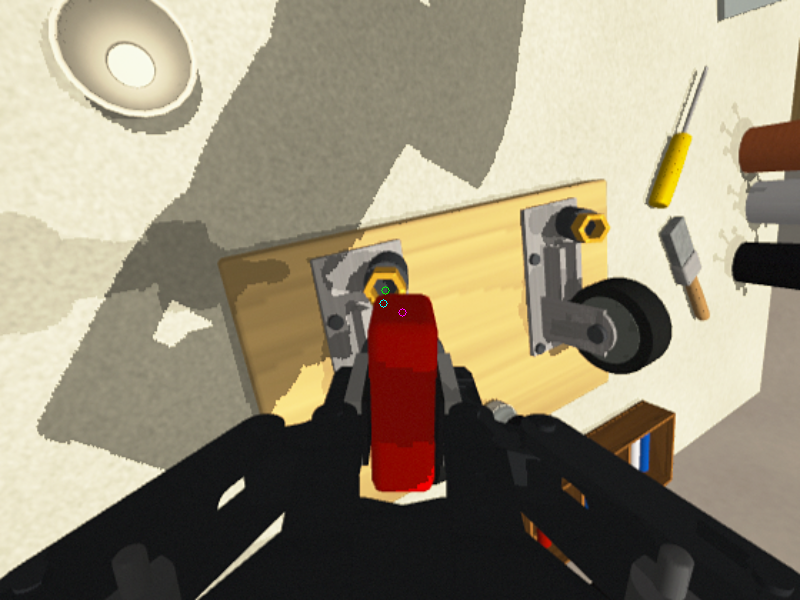

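Wrist view: the socket mouth centre at (386,285) vs predicted (385,290), bar held straight at columns 370–436. I align and go in gently.

{"op": "move_arm", "data": {
  "commands": [
    [[-0.003, -0.0117, 0.0176], [0.2, -0.6, -0.1], 10],
    [[0, 0, 0.02], [0, 0, 0], 10],
    [[0, 0, 0.01], [0, 0, 0], 10],
    [[0, 0, 0], [0, 0, 0], 10],
    [[0, 0, 0], [0, 0, 0], 10]
  ]
}}

```text
time_s: 15.95
tool_pos: [514.3, -111.9, 132.0]
tool_rot: [[-0.992, 0.128, -0.009], [0.106, 0.859, 0.5], [0.072, 0.495, -0.866]]
wrist_force: [1.0, -0.5, -1.2]
gripper_width: 0.245
```

```bash
sed -i 's/512.8,-79.7/512.0,-79.7/' h.py; python3 - <<'E'
from h import *
s=st();togo(FL+n*34,keyR(-8.5))
im=vision.capture("wrist");cv2.imwrite("pics/w7.png",im);C=cam("wrist",s)
m=[b for b in blobs(red(im),500)][0];print(m[1],m[2])
# scene and top views: shaft check saved
print("mouth in wrist",proj(C,FL+20*n))
E
```

```text
t 15.95 p [ 514.342 -111.909  132.012] F [ 0.988 -0.504 -1.158] M [-0.397 -0.023 -0.002] w 0.2445451770332974 q [-0.517  0.513  1.782  0.485  1.178 -2.226]
shift tool mm [ 1.609 -0.826 31.497] turn deg [0.024 0.083 0.111]
[281.554 273.938] [257 205  50 139]
mouth in wrist [281.05  212.049]
```

{"op": "move_arm", "data": {
  "commands": [
    [[0.0015, -0.0008, 0], [0, 0, 0], 10],
    [[0, 0, 0], [0, 0, 0], 10],
    [[0, 0, 0.005], [0, 0, 0], 10],
    [[0, 0, 0.005], [0, 0, 0], 10],
    [[0, 0, 0], [0, 0, 0], 10]
  ]
}}

```text
time_s: 16.62
tool_pos: [511.7, -106.9, 121.8]
tool_rot: [[-0.992, 0.129, -0.011], [0.107, 0.859, 0.501], [0.074, 0.496, -0.865]]
wrist_force: [-0.1, -0.6, -1.1]
gripper_width: 0.244
```

{"op": "move_arm", "data": {
  "commands": [
    [[0, 0, 0.003], [0, 0, 0], 10],
    [[0, 0, 0.003], [0, 0, 0], 10],
    [[0, 0, 0], [0, 0, 0], 10]
  ]
}}

```text
time_s: 17.0
tool_pos: [511.9, -104.2, 117.0]
tool_rot: [[-0.992, 0.129, -0.01], [0.107, 0.859, 0.501], [0.073, 0.496, -0.865]]
wrist_force: [-0.1, 0.5, -2.2]
gripper_width: 0.244
```

```bash
python3 - <<'E'
from h import *
s=st();togo(FL+n*34,keyR(-8.5))
E
```

```text
t 17.0 p [ 511.9   -104.17   116.953] F [-0.077  0.481 -2.171] M [-0.385 -0.009 -0.028] w 0.2439538668062925 q [-0.507  0.53   1.8    0.495  1.146 -2.236]
shift tool mm [-0.575  0.276 14.564] turn deg [0.081 0.008 0.043]
```

{"op": "move_arm", "data": {
  "commands": [
    [[0, 0, 0.003], [0, 0, 0], 10],
    [[0, 0, 0.003], [0, 0, 0], 10],
    [[0, 0, 0], [0, 0, 0], 10]
  ]
}}

```text
time_s: 17.38
tool_pos: [511.8, -101.2, 111.7]
tool_rot: [[-0.992, 0.129, -0.01], [0.107, 0.859, 0.501], [0.073, 0.496, -0.865]]
wrist_force: [0.8, -0.9, -2.0]
gripper_width: 0.247
```

{"op": "move_arm", "data": {
  "commands": [
    [[0, 0, 0.003], [0, 0, 0], 10],
    [[0, 0, 0], [0, 0, 0], 10]
  ]
}}

```text
time_s: 17.62
tool_pos: [511.8, -99.7, 109.2]
tool_rot: [[-0.992, 0.129, -0.01], [0.107, 0.859, 0.501], [0.073, 0.496, -0.865]]
wrist_force: [0.7, 0.2, -1.1]
gripper_width: 0.24
```

```bash
python3 - <<'E'
from h import *
s=st();print(np.array(s["tool_rot"]).T@s["wrist_force"]);togo(FL+n*34,keyR(-8.5))
E
```

```text
t 17.625 p [511.829 -99.686 109.193] F [ 0.724  0.201 -1.117] M [-0.436  0.023  0.02 ] w 0.23975686068580643 q [-0.501  0.539  1.808  0.502  1.128 -2.24 ]
[-0.778 -0.287  1.06 ]
shift tool mm [-0.552  0.282  5.602] turn deg [0.081 0.016 0.037]
```

{"op": "move_arm", "data": {
  "commands": [
    [[0, 0, 0.002], [0, 0, 0], 10],
    [[0, 0, 0.002], [0, 0, 0], 10],
    [[0, 0, 0], [0, 0, 0], 10]
  ]
}}

```text
time_s: 18.0
tool_pos: [511.8, -97.7, 105.7]
tool_rot: [[-0.992, 0.129, -0.01], [0.107, 0.859, 0.501], [0.073, 0.496, -0.865]]
wrist_force: [-0.5, 0.0, -2.8]
gripper_width: 0.25
```

{"op": "move_arm", "data": {
  "commands": [
    [[0, 0, 0.001], [0, 0, 0], 10],
    [[0, 0, 0], [0, 0, 0], 10]
  ]
}}

```text
time_s: 18.25
tool_pos: [511.9, -97.3, 105.0]
tool_rot: [[-0.992, 0.129, -0.01], [0.107, 0.859, 0.501], [0.073, 0.496, -0.865]]
wrist_force: [-0.2, 0.1, -1.7]
gripper_width: 0.247
```

{"op": "move_arm", "data": {
  "commands": [
    [[0, 0, 0.001], [0, 0, 0], 10],
    [[0, 0, 0], [0, 0, 0], 10]
  ]
}}

```text
time_s: 18.5
tool_pos: [512.0, -97.0, 104.4]
tool_rot: [[-0.992, 0.129, -0.01], [0.107, 0.859, 0.501], [0.073, 0.496, -0.866]]
wrist_force: [-0.4, -0.6, -0.0]
gripper_width: 0.245
```

```bash
python3 - <<'E'
from h import *
s=st();print(np.array(s["tool_rot"]).T@s["wrist_force"]);togo(FL+n*34,keyR(-8.5))
E
```

```text
t 18.5 p [511.995 -96.973 104.351] F [-0.383 -0.63  -0.029] M [-0.389  0.109  0.089] w 0.24460592374849344 q [-0.497  0.545  1.812  0.506  1.117 -2.243]
[ 0.31  -0.605 -0.286]
shift tool mm [-0.322  0.331  0.054] turn deg [0.066 0.048 0.051]
```

{"op": "move_arm", "data": {
  "commands": [
    [[0, 0, 0.001], [0, 0, 0], 10],
    [[0, 0, 0], [0, 0, 0], 10]
  ]
}}

```text
time_s: 18.75
tool_pos: [512.2, -96.9, 104.2]
tool_rot: [[-0.992, 0.128, -0.009], [0.107, 0.859, 0.5], [0.072, 0.495, -0.866]]
wrist_force: [-2.4, -4.4, 7.6]
gripper_width: 0.245
```

{"op": "move_arm", "data": {
  "commands": [
    [[0, 0, 0.001], [0, 0, 0], 10],
    [[0, 0, 0], [0, 0, 0], 10]
  ]
}}

```text
time_s: 19.0
tool_pos: [512.4, -96.9, 104.1]
tool_rot: [[-0.992, 0.128, -0.009], [0.106, 0.859, 0.5], [0.071, 0.495, -0.866]]
wrist_force: [-4.0, -7.7, 14.6]
gripper_width: 0.25
```

```bash
python3 - <<'E'
from h import *
s=st();print(np.array(s["tool_rot"]).T@s["wrist_force"]);togo(FL+n*34,keyR(-8.5))
E
```

```text
t 19.0 p [512.367 -96.904 104.058] F [-4.036 -7.739 14.565] M [0.006 0.92  0.528] w 0.25004352098513205 q [-0.496  0.545  1.813  0.507  1.115 -2.244]
[  4.218   0.046 -16.448]
shift tool mm [ 0.06   0.369 -0.231] turn deg [0.036 0.106 0.11 ]
```

Home: it bottoms at the modelled depth with 16 N. Ease off slightly and turn clockwise.

{"op": "move_arm", "data": {
  "commands": [
    [[0, 0, -0.001], [0, 0, 0], 10],
    [[0, 0, 0], [0, 0, 5], 10],
    [[0, 0, 0], [0, 0, 6], 10],
    [[0, 0, 0], [0, 0, 6], 10],
    [[0, 0, 0], [0, 0, 6], 10]
  ]
}}

```text
time_s: 19.62
tool_pos: [511.9, -96.5, 104.4]
tool_rot: [[-0.861, 0.509, -0.01], [0.436, 0.747, 0.501], [0.262, 0.427, -0.865]]
wrist_force: [-2.9, -3.3, 9.8]
gripper_width: 0.247
```

{"op": "move_arm", "data": {
  "commands": [
    [[0, 0, 0], [0, 0, 6], 10],
    [[0, 0, 0], [0, 0, 6], 10],
    [[0, 0, 0], [0, 0, 6], 10],
    [[0, 0, 0], [0, 0, 6], 10],
    [[0, 0, 0], [0, 0, 0], 10]
  ]
}}

```text
time_s: 20.25
tool_pos: [512.1, -96.3, 104.6]
tool_rot: [[-0.581, 0.814, -0.009], [0.701, 0.507, 0.502], [0.413, 0.285, -0.865]]
wrist_force: [-3.0, -2.5, 11.0]
gripper_width: 0.247
```

```bash
python3 - <<'E'
from h import *
s=st();R=np.array(s["tool_rot"]);print(R.T@s["wrist_force"],R.T@s["wrist_torque"]);togo(FL+n*34,keyR(-8.5))
E
```

```text
t 20.25 p [512.117 -96.321 104.55 ] F [-2.959 -2.539 11.031] M [0.397 0.504 0.349] w 0.24693936589072413 q [-0.496  0.545  1.813  0.507  1.117 -1.422]
[  4.494  -0.548 -10.789] [ 0.266  0.678 -0.053]
shift tool mm [-0.446 -0.025 -0.1  ] turn deg [  0.142   0.002 -46.988]
```

{"op": "move_arm", "data": {
  "commands": [
    [[0, 0, 0], [0, 0, 6], 10],
    [[0, 0, 0], [0, 0, 6], 10],
    [[0, 0, 0], [0, 0, 5], 10],
    [[0, 0, 0], [0, 0, 0], 10]
  ]
}}

```text
time_s: 20.75
tool_pos: [512.3, -96.2, 104.6]
tool_rot: [[-0.318, 0.948, -0.009], [0.819, 0.28, 0.502], [0.478, 0.152, -0.865]]
wrist_force: [-2.6, -1.2, 9.6]
gripper_width: 0.246
```

```bash
python3 - <<'E'
from h import *
s=st();R=np.array(s["tool_rot"]);print(R.T@s["wrist_force"],R.T@s["wrist_torque"]);togo(FL+n*34,keyR(-8.5))
E
```

```text
t 20.75 p [512.329 -96.222 104.596] F [-2.588 -1.188  9.583] M [0.51  0.387 0.209] w 0.24587991293515535 q [-0.496  0.545  1.813  0.508  1.117 -1.126]
[ 4.434 -1.324 -8.862] [0.255 0.623 0.009]
shift tool mm [-0.469 -0.13  -0.108] turn deg [  0.166  -0.01  -63.977]
```

{"op": "move_arm", "data": {
  "commands": [
    [[0, 0, 0], [0, 0, 3], 10],
    [[0, 0, 0], [0, 0, 0], 10],
    [[0, 0, 0], [0, 0, 0], 10]
  ]
}}

```text
time_s: 21.12
tool_pos: [512.4, -96.2, 104.6]
tool_rot: [[-0.269, 0.963, -0.009], [0.832, 0.237, 0.502], [0.485, 0.128, -0.865]]
wrist_force: [-1.6, -1.9, 9.4]
gripper_width: 0.244
```

```bash
python3 - <<'E'
from h import *
s=st();R=np.array(s["tool_rot"]);print(R.T@s["wrist_force"],R.T@s["wrist_torque"]);togo(FL+n*34,keyR(-8.5))
E
```

```text
t 21.125 p [512.358 -96.192 104.598] F [-1.576 -1.85   9.447] M [0.519 0.367 0.206] w 0.24397186561711462 q [-0.496  0.545  1.813  0.508  1.117 -1.074]
[ 3.47  -0.75  -9.085] [0.266 0.613 0.002]
shift tool mm [-0.494 -0.14  -0.12 ] turn deg [  0.167  -0.013 -66.92 ]
```

{"op": "move_arm", "data": {
  "commands": [
    [[0, 0, 0], [0, 0, 4], 10],
    [[0, 0, 0], [0, 0, 0], 10],
    [[0, 0, 0], [0, 0, 0], 10]
  ]
}}

```text
time_s: 21.5
tool_pos: [512.4, -96.2, 104.6]
tool_rot: [[-0.201, 0.979, -0.009], [0.846, 0.178, 0.502], [0.493, 0.094, -0.865]]
wrist_force: [-1.5, -1.3, 9.7]
gripper_width: 0.245
```

```bash
python3 - <<'E'
from h import *
s=st();R=np.array(s["tool_rot"]);print(R.T@s["wrist_force"],R.T@s["wrist_torque"]);togo(FL+n*34,keyR(-8.5))
E
```

```text
t 21.5 p [512.386 -96.215 104.614] F [-1.512 -1.313  9.679] M [0.534 0.28  0.206] w 0.24469061475181703 q [-0.496  0.545  1.813  0.508  1.117 -1.005]
[ 3.966 -0.809 -9.017] [ 0.231  0.593 -0.043]
shift tool mm [-0.485 -0.13  -0.095] turn deg [  0.174  -0.014 -70.927]
```

{"op": "move_arm", "data": {
  "commands": [
    [[0, 0, 0], [0, 0, 4], 10],
    [[0, 0, 0], [0, 0, 0], 10],
    [[0, 0, 0], [0, 0, 0], 10]
  ]
}}

```text
time_s: 21.88
tool_pos: [512.4, -96.1, 104.6]
tool_rot: [[-0.132, 0.991, -0.009], [0.857, 0.119, 0.502], [0.499, 0.059, -0.865]]
wrist_force: [-2.3, -0.8, 9.7]
gripper_width: 0.242
```

```bash
python3 - <<'E'
from h import *
s=st();R=np.array(s["tool_rot"]);print(R.T@s["wrist_force"],R.T@s["wrist_torque"]);togo(FL+n*34,keyR(-8.5))
E
```

```text
t 21.875 p [512.394 -96.131 104.636] F [-2.33  -0.83   9.733] M [0.594 0.284 0.174] w 0.2416563925963721 q [-0.496  0.545  1.813  0.508  1.117 -0.935]
[ 4.451 -1.833 -8.814] [ 0.251  0.633 -0.014]
shift tool mm [-0.575 -0.115 -0.119] turn deg [  0.183  -0.03  -74.927]
```

{"op": "move_arm", "data": {
  "commands": [
    [[0, 0, 0], [0, 0, 4], 10],
    [[0, 0, 0], [0, 0, 0], 10],
    [[0, 0, 0], [0, 0, 0], 10]
  ]
}}

```text
time_s: 22.25
tool_pos: [512.4, -96.2, 104.7]
tool_rot: [[-0.063, 0.998, -0.009], [0.863, 0.059, 0.502], [0.501, 0.024, -0.865]]
wrist_force: [-1.9, -0.7, 10.2]
gripper_width: 0.242
```

```bash
python3 - <<'E'
from h import *
s=st();R=np.array(s["tool_rot"]);print(R.T@s["wrist_force"],R.T@s["wrist_torque"]);togo(FL+n*34,keyR(-8.5))
E
```

```text
t 22.25 p [512.447 -96.15  104.672] F [-1.915 -0.722 10.247] M [0.639 0.208 0.303] w 0.24206425696395337 q [-0.496  0.545  1.812  0.508  1.117 -0.865]
[ 4.637 -1.704 -9.208] [ 0.291  0.658 -0.163]
shift tool mm [-0.579 -0.127 -0.077] turn deg [  0.186  -0.029 -78.917]
```

{"op": "move_arm", "data": {
  "commands": [
    [[0, 0, 0], [0, 0, 4], 10],
    [[0, 0, 0], [0, 0, 0], 10],
    [[0, 0, 0], [0, 0, 0], 10]
  ]
}}

```text
time_s: 22.62
tool_pos: [512.5, -96.1, 104.7]
tool_rot: [[0.006, 1.0, -0.009], [0.865, -0.001, 0.502], [0.502, -0.011, -0.865]]
wrist_force: [-1.9, -0.6, 8.8]
gripper_width: 0.25
```

```bash
python3 - <<'E'
from h import *
s=st();R=np.array(s["tool_rot"]);print(R.T@s["wrist_force"],R.T@s["wrist_torque"]);togo(FL+n*34,keyR(-8.5))
im=vision.capture("wrist");cv2.imwrite("pics/w8.png",im);cv2.imwrite("pics/w8b.png",cv2.resize(im,(800,600)))
E
```

```text
t 22.625 p [512.497 -96.102 104.673] F [-1.929 -0.59   8.757] M [0.589 0.213 0.262] w 0.2496880399047456 q [-0.496  0.545  1.812  0.508  1.117 -0.795]
[ 3.873 -2.021 -7.853] [ 0.319  0.586 -0.125]
shift tool mm [-0.629 -0.137 -0.1  ] turn deg [  0.187  -0.034 -82.909]
```

View pics/w8b.png

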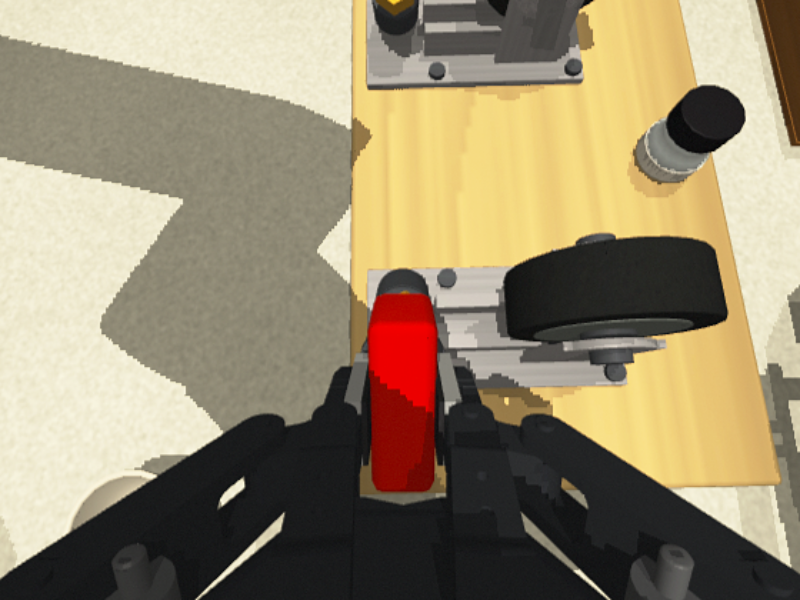

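The bar still looks straight between the pads, columns 370–436, with the right caster at (600,290). I compare the bar's angle in hand with that before turning.

```bash
python3 - <<'E'
from h import *
for f in("w6","w7","w8"):
    im=cv2.imread(f"pics/{f}.png");m=max(blobs(red(im),500),key=lambda b:b[0])[3]
    L=[];
    for r in range(240,335,5):
        c=np.where(m[r])[0];L.append((r,c.min(),c.max()))
    L=np.array(L);print(f,np.polyfit(L[:,0],L[:,1],1),np.polyfit(L[:,0],L[:,2],1),np.polyfit(L[:,0],L[:,1:].mean(1),1))
E
```

```text
w6 [  0.036 249.174] [ -0.024 310.742] [  0.006 279.958]
w7 [  0.031 250.568] [ -0.026 311.289] [  0.002 280.929]
w8 [  0.031 250.411] [ -0.028 311.742] [  0.002 281.076]
```

{"op": "move_arm", "data": {
  "commands": [
    [[0, 0, 0], [0, 0, 5], 10],
    [[0, 0, 0], [0, 0, 0], 10],
    [[0, 0, 0], [0, 0, 0], 10]
  ]
}}

```text
time_s: 23.05
tool_pos: [512.6, -96.1, 104.7]
tool_rot: [[0.094, 0.996, -0.008], [0.861, -0.077, 0.502], [0.499, -0.054, -0.865]]
wrist_force: [-0.5, -0.2, 9.1]
gripper_width: 0.244
```

```bash
python3 - <<'E'
from h import *
s=st();R=np.array(s["tool_rot"]);print(R.T@s["wrist_force"],R.T@s["wrist_torque"]);togo(FL+n*34,keyR(-8.5))
im=vision.capture("wrist");cv2.imwrite("pics/w9.png",im);m=max(blobs(red(im),500),key=lambda b:b[0])[3]
L=[]
for r in range(240,335,5):
    c=np.where(m[r])[0];L.append((r,c.min(),c.max()))
L=np.array(L);print(np.polyfit(L[:,0],L[:,1:].mean(1),1))
E
```

```text
t 23.05 p [512.601 -96.127 104.675] F [-0.54  -0.176  9.105] M [0.7   0.14  0.235] w 0.2438728432789362 q [-0.496  0.545  1.812  0.508  1.117 -0.708]
[ 4.342 -1.018 -7.958] [ 0.304  0.673 -0.139]
shift tool mm [-0.629 -0.187 -0.084] turn deg [  0.197  -0.034 -87.914]
[ -0.    281.576]
```

The bar hasn't slipped in the hand yet no hard stop is felt, so I look at the screw itself: back the key off within its lost motion, withdraw, and view the socket.

{"op": "move_arm", "data": {
  "commands": [
    [[0, 0, 0], [0, 0, -8], 10],
    [[0, 0, -0.01], [0, 0, 0], 10],
    [[0, 0, -0.02], [0, 0, 0], 10],
    [[0, 0, -0.03], [0, 0, 0], 10],
    [[-0.03, 0, 0], [0, 0, 0], 10]
  ]
}}

```text
time_s: 23.72
tool_pos: [515.6, -153.2, 142.6]
tool_rot: [[-0.048, 0.999, -0.006], [0.866, 0.044, 0.499], [0.498, 0.019, -0.867]]
wrist_force: [0.0, -1.2, -3.4]
gripper_width: 0.248
```

{"op": "move_arm", "data": {
  "commands": [
    [[0, 0, 0], [0, 0, 0], 10],
    [[0, 0, 0], [0, 0, 0], 10]
  ]
}}

```text
time_s: 23.98
tool_pos: [513.4, -151.8, 140.0]
tool_rot: [[-0.044, 0.999, -0.01], [0.864, 0.043, 0.502], [0.502, 0.013, -0.865]]
wrist_force: [-0.3, -0.3, -1.7]
gripper_width: 0.243
```

```bash
python3 - <<'E'
from h import *
s=st();im=vision.capture("wrist");cv2.imwrite("pics/w10.png",im);C=cam("wrist",s);np.save("w10.npy",np.c_[s["tool_pos"],s["tool_rot"]])
u=proj(C,FL+20*n);print("mouth",u)
x0,y0=int(u[0])-45,max(int(u[1])-37,0);print(x0,y0)
cv2.imwrite("pics/w10b.png",cv2.resize(im[y0:y0+75,x0:x0+90],None,fx=8,fy=8,interpolation=cv2.INTER_CUBIC))
E
```

```text
t 23.975 p [ 513.441 -151.752  139.973] F [-0.271 -0.309 -1.715] M [-0.414  0.015  0.005] w 0.2430361332603259 q [-0.575  0.527  1.733  0.456  1.232 -0.852]
mouth [281.289 172.408]
236 135
```

View pics/w10b.png

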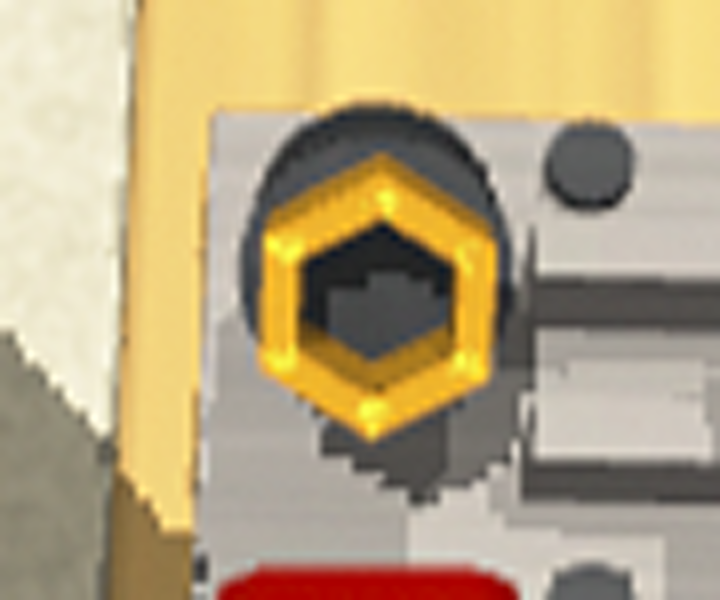

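The socket now shows flats at its left and right in the crop ((262,245)–(260,362) and (497,245)–(490,375)): the screw has turned. I unproject for the angle.

```bash
python3 - <<'E'
from h import *
A=np.load("w10.npy");s=dict(tool_pos=A[:,0],tool_rot=A[:,1:]);C=cam("wrist",s)
def flat(V):
    ay=np.cross(n,ex);p0=FL+20*n;P=[]
    for v in V:
        p,d=ray(C,v);X=p+d*((p0-p)@n)/(d@n);P.append([(X-p0)@ex,(X-p0)@ay])
    P=np.array(P);e=P-np.roll(P,-1,0);print("centre",P.mean(0));print("edge normals mod60",np.degrees(np.arctan2(e[:,0],-e[:,1]))%60,np.linalg.norm(e,axis=1))
f=lambda V:(np.array(V,float)+.5)/8-.5+[236,135]
flat(f([(383,175),(497,247),(490,375),(372,440),(260,365),(265,247)]))   # outer rim
flat(f([(380,222),(455,268),(452,345),(376,388),(300,345),(302,270)]))  # inner rim
for a in(-61.5,): 
  for h in(60,20): togo(FL+n*(34+h),keyR(a))
E
```

```text
centre [ 1.324 -0.675]
edge normals mod60 [59.469 59.298  0.967 57.027 58.336  2.707] [14.535 14.065 14.867 14.892 12.959 14.877]
centre [ 1.281 -0.403]
edge normals mod60 [ 0.063 59.901  1.47   1.553 59.504  3.067] [9.524 8.448 9.584 9.592 8.232 9.902]
shift tool mm [29.717  0.794 -1.601] turn deg [  0.033  -0.111 -26.976]
shift tool mm [29.637  0.79  38.399] turn deg [  0.033  -0.111 -26.976]
```

{"op": "move_arm", "data": {
  "commands": [
    [[0.0297, 0.0008, -0.0016], [0, 0, 0], 10],
    [[0, 0, 0], [0, 0, -9.5], 10],
    [[0, 0, 0], [0, 0, -9.5], 10],
    [[0, 0, 0.03], [0, 0, -9.5], 10],
    [[0, 0, 0], [0, 0, 0], 10]
  ]
}}

```text
time_s: 24.65
tool_pos: [511.4, -110.4, 129.5]
tool_rot: [[-0.515, 0.857, -0.014], [0.738, 0.451, 0.503], [0.437, 0.249, -0.864]]
wrist_force: [-0.3, 0.9, -1.2]
gripper_width: 0.244
```

```bash
python3 - <<'E'
from h import *
s=st();togo(FL+n*34,keyR(-60))
E
```

```text
t 24.65 p [ 511.404 -110.441  129.545] F [-0.261  0.856 -1.161] M [-0.428  0.07   0.034] w 0.24351043116141105 q [-0.517  0.516  1.786  0.485  1.177 -1.327]
shift tool mm [-1.325  0.774 28.592] turn deg [-0.062 -0.256 -0.059]
```

{"op": "move_arm", "data": {
  "commands": [
    [[-0.0008, 0.0005, 0.005], [0, -0.2, 0], 10],
    [[0, 0, 0.005], [0, 0, 0], 10],
    [[0, 0, 0.004], [0, 0, 0], 10],
    [[0, 0, 0], [0, 0, 0], 10]
  ]
}}

```text
time_s: 25.15
tool_pos: [513.6, -105.7, 118.0]
tool_rot: [[-0.516, 0.857, -0.008], [0.741, 0.451, 0.499], [0.431, 0.251, -0.867]]
wrist_force: [0.6, 0.5, -1.2]
gripper_width: 0.248
```

{"op": "move_arm", "data": {
  "commands": [
    [[0, 0, 0.004], [0, 0, 0], 10],
    [[0, 0, 0.003], [0, 0, 0], 10],
    [[0, 0, 0], [0, 0, 0], 10]
  ]
}}

```text
time_s: 25.52
tool_pos: [512.9, -101.5, 112.3]
tool_rot: [[-0.516, 0.857, -0.01], [0.739, 0.451, 0.5], [0.432, 0.251, -0.866]]
wrist_force: [-2.5, 2.4, 1.0]
gripper_width: 0.241
```

{"op": "move_arm", "data": {
  "commands": [
    [[0, 0, 0.003], [0, 0, 0], 10],
    [[0, 0, 0.002], [0, 0, 0], 10],
    [[0, 0, 0], [0, 0, 0], 10]
  ]
}}

```text
time_s: 25.9
tool_pos: [512.8, -98.8, 107.6]
tool_rot: [[-0.516, 0.857, -0.01], [0.739, 0.451, 0.5], [0.433, 0.251, -0.866]]
wrist_force: [-2.9, 5.2, 3.2]
gripper_width: 0.241
```

```bash
python3 - <<'E'
from h import *
s=st();print(np.array(s["tool_rot"]).T@s["wrist_force"]);togo(FL+n*34,keyR(-60))
E
```

```text
t 25.9 p [512.846 -98.799 107.594] F [-2.916  5.224  3.152] M [1.001 0.759 0.376] w 0.24091789839199626 q [-0.498  0.541  1.808  0.503  1.124 -1.34 ]
[ 6.73   0.648 -0.09 ]
shift tool mm [ 0.445 -0.26   3.783] turn deg [0.043 0.023 0.02 ]
```

{"op": "move_arm", "data": {
  "commands": [
    [[0.001, 0, 0.002], [0, 0, 0], 10],
    [[0, 0, 0.002], [0, 0, 0], 10],
    [[0, 0, 0.001], [0, 0, 0], 10],
    [[0, 0, 0], [0, 0, 0], 10]
  ]
}}

```text
time_s: 26.4
tool_pos: [512.9, -96.7, 104.4]
tool_rot: [[-0.517, 0.856, -0.008], [0.74, 0.451, 0.498], [0.431, 0.251, -0.867]]
wrist_force: [-5.8, -0.2, 10.3]
gripper_width: 0.242
```

```bash
python3 - <<'E'
from h import *
s=st();R=np.array(s["tool_rot"]);print(R.T@s["wrist_force"],R.T@s["wrist_torque"]);togo(FL+n*34,keyR(-60))
E
```

```text
t 26.4 p [512.91  -96.728 104.39 ] F [-5.757 -0.239 10.343] M [0.876 1.192 0.667] w 0.24231550152767722 q [-0.495  0.544  1.812  0.506  1.114 -1.342]
[ 7.25  -2.437 -9.037] [0.717 1.456 0.009]
shift tool mm [ 0.333 -0.445 -0.027] turn deg [0.061 0.146 0.062]
```

{"op": "move_arm", "data": {
  "commands": [
    [[0, 0, 0.001], [0, 0, 5], 10],
    [[0, 0, 0], [0, 0, 5], 10],
    [[0, 0, 0], [0, 0, 0], 10]
  ]
}}

```text
time_s: 26.78
tool_pos: [513.1, -96.7, 104.2]
tool_rot: [[-0.36, 0.933, -0.008], [0.808, 0.316, 0.498], [0.467, 0.173, -0.867]]
wrist_force: [-7.1, -3.2, 15.9]
gripper_width: 0.247
```

```bash
cat >>h.py <<'E'
def feel(a):
    s=st();R=np.array(s["tool_rot"]);print("tool F",R.T@s["wrist_force"],"M",R.T@s["wrist_torque"]);togo(FL+n*34,keyR(a))
E
python3 -c "
from h import *
feel(-60)"
```

```text
t 26.775 p [513.119 -96.665 104.233] F [-7.091 -3.165 15.93 ] M [0.983 1.496 0.852] w 0.2470439060260954 q [-0.494  0.544  1.812  0.506  1.113 -1.167]
tool F [  7.439  -4.859 -15.334] M [ 1.253  1.537 -0.001]
shift tool mm [ 0.348 -0.684 -0.193] turn deg [ 0.093  0.169 -9.956]
```

{"op": "move_arm", "data": {
  "commands": [
    [[0, 0, 0], [0, 0, 4], 10],
    [[0, 0, 0], [0, 0, 4], 10],
    [[0, 0, 0], [0, 0, 0], 10]
  ]
}}

```text
time_s: 27.15
tool_pos: [513.0, -96.4, 104.4]
tool_rot: [[-0.227, 0.974, -0.008], [0.843, 0.2, 0.499], [0.487, 0.106, -0.867]]
wrist_force: [-8.1, -2.1, 17.8]
gripper_width: 0.247
```

```bash
python3 -c "
from h import *
feel(-60)"
```

```text
t 27.15 p [512.995 -96.367 104.387] F [-8.055 -2.076 17.85 ] M [1.328 1.499 0.948] w 0.24677135341688441 q [-0.494  0.544  1.813  0.506  1.114 -1.028]
tool F [  8.775  -6.364 -16.441] M [ 1.425  1.694 -0.085]
shift tool mm [-0.105 -0.682 -0.209] turn deg [  0.104   0.122 -17.942]
```

{"op": "move_arm", "data": {
  "commands": [
    [[0.0005, -0.0007, -0.001], [0, 0, 2], 10],
    [[0, 0, 0], [0, 0, 2], 10],
    [[0, 0, 0], [0, 0, 0], 10],
    [[0, 0, 0], [0, 0, 0], 10]
  ]
}}

```text
time_s: 27.65
tool_pos: [512.6, -96.3, 104.7]
tool_rot: [[-0.158, 0.987, -0.007], [0.855, 0.141, 0.499], [0.493, 0.073, -0.867]]
wrist_force: [-3.7, 0.5, 9.2]
gripper_width: 0.245
```

```bash
python3 -c "
from h import *
feel(-60)"
```

```text
t 27.65 p [512.604 -96.321 104.655] F [-3.681  0.531  9.216] M [1.075 0.773 0.517] w 0.24504958298903148 q [-0.495  0.543  1.814  0.507  1.113 -0.959]
tool F [ 5.584 -2.89  -7.696] M [ 0.746  1.208 -0.071]
shift tool mm [-0.385 -0.312 -0.004] turn deg [  0.142   0.141 -21.933]
```

{"op": "move_arm", "data": {
  "commands": [
    [[0, 0, 0], [0, 0, 3], 10],
    [[0, 0, 0], [0, 0, 0], 10],
    [[0, 0, 0], [0, 0, 0], 10]
  ]
}}

```text
time_s: 28.02
tool_pos: [512.6, -96.2, 104.7]
tool_rot: [[-0.107, 0.994, -0.007], [0.861, 0.096, 0.499], [0.497, 0.047, -0.867]]
wrist_force: [-4.1, 2.4, 9.4]
gripper_width: 0.244
```

```bash
python3 -c "
from h import *
feel(-60)"
```

```text
t 28.025 p [512.565 -96.245 104.66 ] F [-4.122  2.353  9.357] M [1.094 0.734 0.579] w 0.24447355541095653 q [-0.495  0.543  1.814  0.507  1.114 -0.907]
tool F [ 7.113 -3.435 -6.906] M [ 0.803  1.185 -0.144]
shift tool mm [-0.473 -0.26  -0.037] turn deg [  0.142   0.13  -24.929]
```

{"op": "move_arm", "data": {
  "commands": [
    [[0, 0, 0], [0, 0, 3], 10],
    [[0, 0, 0], [0, 0, 0], 10],
    [[0, 0, 0], [0, 0, 0], 10]
  ]
}}

```text
time_s: 28.4
tool_pos: [512.6, -96.2, 104.6]
tool_rot: [[-0.054, 0.998, -0.008], [0.865, 0.051, 0.499], [0.498, 0.021, -0.867]]
wrist_force: [-3.4, 1.5, 9.4]
gripper_width: 0.244
```

```bash
python3 -c "
from h import *
feel(-60)"
```

```text
t 28.4 p [512.553 -96.238 104.628] F [-3.374  1.528  9.429] M [1.093 0.691 0.677] w 0.24422488414944293 q [-0.494  0.543  1.814  0.507  1.114 -0.854]
tool F [ 6.204 -3.096 -7.385] M [ 0.876  1.14  -0.25 ]
shift tool mm [-0.477 -0.223 -0.068] turn deg [  0.141   0.128 -27.92 ]
```

Torque now climbs steadily (−0.07, −0.14, −0.25 N m): the stop. Ease back within the slack, withdraw and check the socket angle once more.

{"op": "move_arm", "data": {
  "commands": [
    [[0, 0, 0], [0, 0, 0], 10],
    [[0, 0, 0], [0, 0, -8], 10],
    [[0, 0, -0.01], [0, 0, 0], 10],
    [[0, 0, -0.02], [0, 0, 0], 10],
    [[0, 0, -0.03], [0, 0, 0], 10]
  ]
}}

```text
time_s: 29.02
tool_pos: [513.3, -127.0, 155.4]
tool_rot: [[-0.192, 0.981, -0.007], [0.851, 0.17, 0.497], [0.489, 0.089, -0.868]]
wrist_force: [-0.1, 0.1, -2.0]
gripper_width: 0.24
```

{"op": "move_arm", "data": {
  "commands": [
    [[-0.03, 0, 0], [0, 0, 0], 10],
    [[0, 0, 0], [0, 0, 0], 10],
    [[0, 0, 0], [0, 0, 0], 10]
  ]
}}

```text
time_s: 29.4
tool_pos: [518.6, -151.7, 140.9]
tool_rot: [[-0.191, 0.981, -0.008], [0.85, 0.17, 0.498], [0.49, 0.089, -0.867]]
wrist_force: [0.0, 0.5, -2.0]
gripper_width: 0.249
```

```bash
python3 - <<'E'
from h import *
s=st();im=vision.capture("wrist");cv2.imwrite("pics/w11.png",im);C=cam("wrist",s);np.save("w11.npy",np.c_[s["tool_pos"],s["tool_rot"]])
u=proj(C,FL+20*n);x0,y0=int(u[0])-45,max(int(u[1])-37,0);print(u,x0,y0)
cv2.imwrite("pics/w11b.png",cv2.resize(im[y0:y0+75,x0:x0+90],None,fx=8,fy=8,interpolation=cv2.INTER_CUBIC))
E
```

```text
t 29.4 p [ 518.633 -151.744  140.887] F [ 0.031  0.54  -2.017] M [-0.398 -0.002 -0.017] w 0.24856936863584725 q [-0.569  0.528  1.725  0.456  1.231 -0.994]
[280.335 171.603] 235 134
```

View pics/w11b.png

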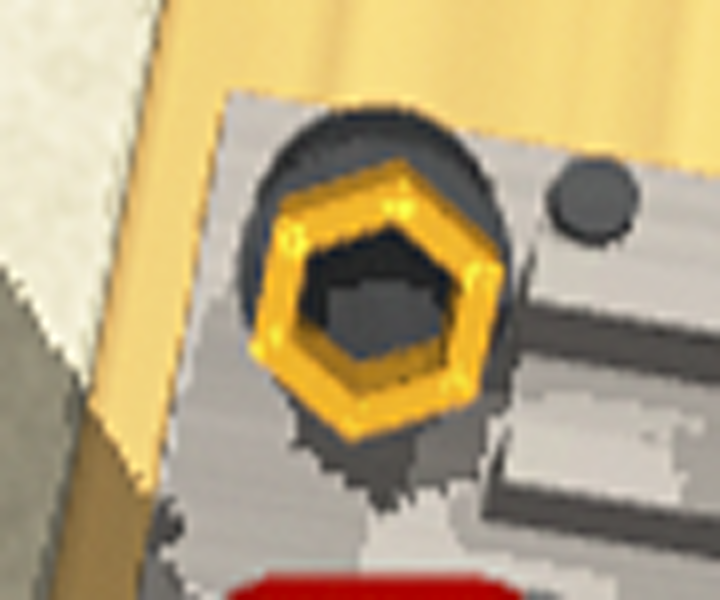

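```bash
python3 - <<'E'
from h import *
A=np.load("w11.npy");s=dict(tool_pos=A[:,0],tool_rot=A[:,1:]);C=cam("wrist",s)
def flat(V):
    ay=np.cross(n,ex);p0=FL+20*n;P=[]
    for v in V:
        p,d=ray(C,v);X=p+d*((p0-p)@n)/(d@n);P.append([(X-p0)@ex,(X-p0)@ay])
    P=np.array(P);e=P-np.roll(P,-1,0);print("centre",P.mean(0));a=np.degrees(np.arctan2(e[:,0],-e[:,1]))%60;a=(a+30)%60-30;print(a,a.mean())
f=lambda V:(np.array(V,float)+.5)/8-.5+[235,134]
flat(f([(400,178),(502,265),(477,400),(353,440),(252,350),(280,222)]))
flat(f([(395,228),(452,283),(443,352),(360,388),(302,335),(318,262)]))
E
```

```text
centre [ 1.314 -0.438]
[-0.159  0.431 -1.738 -2.519 -3.036 -0.01 ] -1.1717290877181366
centre [ 1.38  -0.211]
[-3.859  3.155  3.797 -3.019 -2.735  3.79 ] 0.18800024171337762
```

Flats at about −1° from the caster's axis: the screw stands at ≈61° (1.06 rad), consistent with the stop (1.2) less the 8° it was dragged back with the key each time. Now stow the key.

{"op": "move_arm", "data": {
  "commands": [
    [[0, 0, -0.05], [0, 0, 0], 10],
    [[0, 0, 0], [0, 0, -10], 10],
    [[0, 0, 0], [0, 0, -10], 10],
    [[0, 0, 0], [0, 0, -10], 10],
    [[0, 0, 0], [0, 0, -10], 10]
  ]
}}

```text
time_s: 30.08
tool_pos: [518.9, -176.0, 184.7]
tool_rot: [[-0.782, 0.623, -0.008], [0.537, 0.681, 0.498], [0.316, 0.385, -0.867]]
wrist_force: [1.0, 0.5, -2.0]
gripper_width: 0.247
```

```bash
python3 - <<'E'
from h import *
s=st();togo((509.6,-371.1,190),rot((-.0466,1,0),(0,0,-1)))
E
```

```text
t 30.075 p [ 518.949 -175.959  184.742] F [ 1.016  0.459 -2.007] M [-0.447 -0.029 -0.008] w 0.2467661582310962 q [-0.602  0.488  1.67   0.432  1.328 -1.68 ]
shift tool mm [ -95.892 -136.606 -101.678] turn deg [ 28.886  -9.834 -40.151]
```

{"op": "move_arm", "data": {
  "commands": [
    [[0, 0, 0], [5.8, -2, -8], 10],
    [[0, 0, 0], [5.8, -2, -8], 10],
    [[0, 0, 0], [5.8, -2, -8], 10],
    [[0, 0, 0], [5.8, -2, -8], 10],
    [[0, 0, 0], [5.7, -1.9, -8], 10]
  ]
}}

```text
time_s: 30.7
tool_pos: [519.3, -175.8, 185.1]
tool_rot: [[-0.999, -0.044, -0.001], [-0.044, 0.999, -0.004], [0.001, -0.004, -1.0]]
wrist_force: [0.3, -0.0, -2.3]
gripper_width: 0.242
```

{"op": "move_arm", "data": {
  "commands": [
    [[0, -0.048, 0], [0, 0, 0], 10],
    [[0, -0.048, 0], [0, 0, 0], 10],
    [[0, -0.048, 0], [0, 0, 0], 10],
    [[0, -0.045, 0], [0, 0, 0], 10],
    [[0, 0, 0], [0, 0, 0], 10]
  ]
}}

```text
time_s: 31.32
tool_pos: [526.2, -367.7, 184.7]
tool_rot: [[-0.999, -0.036, -0.003], [-0.036, 0.999, -0.001], [0.003, -0.001, -1.0]]
wrist_force: [-0.6, 0.7, -2.2]
gripper_width: 0.246
```

```bash
python3 - <<'E'
from h import *
s=st();togo((509.6,-371.1,39),rot((-.0466,1,0),(0,0,-1)))
im=vision.capture("wrist");C=cam("wrist",s);cv2.imwrite("pics/w12.png",im)
E
```

```text
t 31.325 p [ 526.165 -367.659  184.68 ] F [-0.567  0.722 -2.247] M [0.089 0.053 0.036] w 0.24645358212368726 q [-0.627  0.46   1.598 -0.003  1.085 -2.232]
shift tool mm [ 16.301  -2.661 145.727] turn deg [-0.073 -0.148 -0.628]
```

{"op": "move_arm", "data": {
  "commands": [
    [[0.0163, -0.0027, 0], [0, 0, -0.6], 10],
    [[0, 0, 0.04], [0, 0, 0], 10],
    [[0, 0, 0.04], [0, 0, 0], 10],
    [[0, 0, 0], [0, 0, 0], 10],
    [[0, 0, 0], [0, 0, 0], 10]
  ]
}}

```text
time_s: 32.0
tool_pos: [510.2, -368.7, 106.3]
tool_rot: [[-0.999, -0.05, -0.002], [-0.05, 0.999, -0.002], [0.002, -0.001, -1.0]]
wrist_force: [-0.4, -1.1, -1.4]
gripper_width: 0.242
```

```bash
python3 - <<'E'
from h import *
s=st();togo((509.6,-371.1,39),rot((-.0466,1,0),(0,0,-1)))
E
```

```text
t 32.0 p [ 510.157 -368.698  106.326] F [-0.423 -1.058 -1.351] M [-0.048 -0.018  0.001] w 0.24180462303097394 q [-0.643  0.537  1.677 -0.003  0.928 -2.262]
shift tool mm [ 0.513 -2.277 67.331] turn deg [-0.08  -0.138  0.176]
```

{"op": "move_arm", "data": {
  "commands": [
    [[0.0005, -0.0018, 0], [0, 0, 0], 10],
    [[0, 0, 0.012], [0, 0, 0], 10],
    [[0, 0, 0.008], [0, 0, 0], 10],
    [[0, 0, 0], [0, 0, 0], 10]
  ]
}}

```text
time_s: 32.5
tool_pos: [508.5, -370.1, 83.7]
tool_rot: [[-0.999, -0.049, -0.005], [-0.049, 0.999, 0.001], [0.005, 0.001, -1.0]]
wrist_force: [0.1, -1.2, -1.0]
gripper_width: 0.24
```

{"op": "move_arm", "data": {
  "commands": [
    [[0, 0, 0.01], [0, 0, 0], 10],
    [[0, 0, 0.01], [0, 0, 0], 10],
    [[0, 0, 0.01], [0, 0, 0], 10],
    [[0, 0, 0], [0, 0, 0], 10]
  ]
}}

```text
time_s: 33.0
tool_pos: [508.4, -370.2, 53.5]
tool_rot: [[-0.999, -0.049, -0.005], [-0.049, 0.999, 0.001], [0.005, 0.001, -1.0]]
wrist_force: [0.6, 0.5, -1.6]
gripper_width: 0.244
```

```bash
python3 - <<'E'
from h import *
s=st();togo((509.6,-371.1,39),rot((-.0466,1,0),(0,0,-1)))
E
```

```text
t 33.0 p [ 508.407 -370.164   53.55 ] F [ 0.612  0.522 -1.642] M [-0.036 -0.028 -0.039] w 0.24449491483344638 q [-0.647  0.611  1.696 -0.004  0.839 -2.264]
shift tool mm [-1.221 -1.005 14.543] turn deg [ 0.049 -0.294  0.125]
```

Going in freely; lower the rest.

{"op": "move_arm", "data": {
  "commands": [
    [[-0.0008, -0.0005, 0.006], [0, -0.3, 0], 10],
    [[0, 0, 0.005], [0, 0, 0], 10],
    [[0, 0, 0.002], [0, 0, 0], 10],
    [[0, 0, 0], [0, 0, 0], 10]
  ]
}}

```text
time_s: 33.5
tool_pos: [509.9, -371.1, 41.7]
tool_rot: [[-0.999, -0.049, 0.002], [-0.049, 0.999, -0.0], [-0.002, -0.0, -1.0]]
wrist_force: [-0.5, -0.6, -1.1]
gripper_width: 0.247
```

{"op": "move_arm", "data": {
  "commands": [
    [[0, 0, 0.001], [0, 0, 0], 10],
    [[0, 0, 0], [0, 0, 0], 10]
  ]
}}

```text
time_s: 33.75
tool_pos: [510.0, -371.2, 41.0]
tool_rot: [[-0.999, -0.049, 0.002], [-0.049, 0.999, -0.001], [-0.002, -0.001, -1.0]]
wrist_force: [0.2, 0.3, -1.4]
gripper_width: 0.24
```

{"op": "move_arm", "data": {
  "commands": [
    [[0, 0, 0.001], [0, 0, 0], 10],
    [[0, 0, 0], [0, 0, 0], 10]
  ]
}}

```text
time_s: 34.0
tool_pos: [509.9, -371.1, 39.8]
tool_rot: [[-0.999, -0.049, 0.002], [-0.049, 0.999, -0.0], [-0.002, -0.001, -1.0]]
wrist_force: [-0.6, -0.1, -2.4]
gripper_width: 0.243
```

{"op": "move_arm", "data": {
  "commands": [
    [[0, 0, 0.0008], [0, 0, 0], 10],
    [[0, 0, 0], [0, 0, 0], 10]
  ]
}}

```text
time_s: 34.25
tool_pos: [510.0, -371.2, 39.1]
tool_rot: [[-0.999, -0.049, 0.002], [-0.049, 0.999, -0.001], [-0.002, -0.001, -1.0]]
wrist_force: [-0.4, 0.2, -2.0]
gripper_width: 0.245
```

{"op": "move_arm", "data": {
  "commands": [
    [[0, 0, 0], [0, 0, 0], 32],
    [[0, 0, 0], [0, 0, 0], 40],
    [[0, 0, 0], [0, 0, 0], 55],
    [[0, 0, 0], [0, 0, 0], 60],
    [[0, 0, 0], [0, 0, 0], 60]
  ]
}}

```text
time_s: 34.88
tool_pos: [510.0, -371.2, 39.1]
tool_rot: [[-0.999, -0.049, 0.002], [-0.049, 0.999, -0.001], [-0.002, -0.001, -1.0]]
wrist_force: [0.8, -0.3, -0.2]
gripper_width: 0.601
```

{"op": "move_arm", "data": {
  "commands": [
    [[0, 0, -0.02], [0, 0, 0], 60],
    [[0, 0, -0.04], [0, 0, 0], 60],
    [[0, 0, -0.05], [0, 0, 0], 60],
    [[-0.02, 0, -0.04], [0, 0, 0], 60],
    [[0, 0, 0], [0, 0, 0], 60]
  ]
}}

```text
time_s: 35.5
tool_pos: [533.0, -371.8, 195.0]
tool_rot: [[-0.999, -0.049, 0.01], [-0.049, 0.999, -0.006], [-0.01, -0.007, -1.0]]
wrist_force: [0.4, -1.2, -1.2]
gripper_width: 0.601
```

```bash
python3 - <<'E'
from h import *
s=st();im=vision.capture("wrist");cv2.imwrite("pics/w13.png",im);C=cam("wrist",s)
t=vision.capture("top");sc=vision.capture("scene");cv2.imwrite("pics/top13.png",t);cv2.imwrite("pics/scene13.png",sc)
for x in blobs(red(im),60): print(x[0],x[1],x[2],cv2.minAreaRect(np.argwhere(x[3])[:,::-1].astype(np.float32)),onz(C,x[1],101))
for nm,i in(("scene",sc),("top",t)):
  for a,c,bb,_ in blobs(red(i),50): print(nm,a,c,bb)
togo((606.9-0,-77.9,150),rot((-.021,1,0),(0,0,-1)))
E
```

```text
t 35.5 p [ 533.023 -371.791  194.975] F [ 0.437 -1.222 -1.178] M [ 0.037  0.039 -0.019] w 0.6010117162157596 q [-0.628  0.454  1.581  0.001  1.094 -2.249]
4679 [326.714  48.613] [287   0  89 106] ((327.2558288574219, 45.054168701171875), (43.0423583984375, 124.09170532226562), 27.5972957611084) [ 402.455 -341.308  101.   ]
1491 [284.114 172.975] [273 140  23  67] ((284.0, 173.0), (66.0, 22.0), 90.0) [ 508.916 -371.332  101.   ]
scene 454 [196.143 158.808] [182 146  28  27]
scene 174 [173.943 186.42 ] [167 177  15  21]
scene 195 [304.867 345.754] [298 328  14  35]
scene 242 [359.777 359.492] [354 341  12  37]
top 112 [209.054 121.589] [207 109   5  25]
top 102 [245.598 121.941] [244 110   5  25]
shift tool mm [-92.07  287.6    39.084] turn deg [-0.005  0.061  1.602]
```

Key stands where it was. With time in hand, I feel the right wheel again to confirm the play is gone.

{"op": "move_arm", "data": {
  "commands": [
    [[-0.018, 0.0575, 0], [0, 0, 1.6], 45],
    [[-0.018, 0.0575, 0], [0, 0, 0], 45],
    [[-0.018, 0.0575, 0], [0, 0, 0], 45],
    [[-0.018, 0.0575, 0], [0, 0, 0], 45],
    [[-0.018, 0.0575, 0], [0, 0, 0], 45]
  ]
}}

```text
time_s: 36.28
tool_pos: [610.9, -78.6, 187.7]
tool_rot: [[-1.0, -0.021, -0.001], [-0.021, 1.0, -0.0], [0.001, -0.0, -1.0]]
wrist_force: [1.1, -0.1, -0.0]
gripper_width: 0.449
```

{"op": "move_arm", "data": {
  "commands": [
    [[0, 0, 0.03], [0, 0, 0], 45],
    [[0, 0, 0], [0, 0, 0], 45],
    [[0, 0, 0], [0, 0, 0], 45]
  ]
}}

```text
time_s: 36.65
tool_pos: [611.5, -81.0, 158.9]
tool_rot: [[-1.0, -0.02, 0.001], [-0.02, 1.0, -0.0], [-0.001, -0.0, -1.0]]
wrist_force: [-0.5, -0.3, -0.0]
gripper_width: 0.451
```

```bash
python3 - <<'E'
from h import *
s=st();togo((606.9,-77.9,94.5),rot((-.021,1,0),(0,0,-1)))
E
```

```text
t 36.65 p [611.543 -81.021 158.935] F [-0.532 -0.298 -0.011] M [-0.03  -0.028 -0.053] w 0.4513536890442372 q [-0.151  0.453  1.677 -0.     1.011 -1.741]
shift tool mm [ 4.615  3.238 64.432] turn deg [-0.023  0.031 -0.059]
```

{"op": "move_arm", "data": {
  "commands": [
    [[0.0046, 0.0032, 0], [0, 0, 0], 45],
    [[0, 0, 0.034], [0, 0, 0], 45],
    [[0, 0, 0.02], [0, 0, 0], 45],
    [[0, 0, 0.01], [0, 0, 0], 45],
    [[0, 0, 0], [0, 0, 0], 45]
  ]
}}

```text
time_s: 37.28
tool_pos: [607.2, -77.4, 94.7]
tool_rot: [[-1.0, -0.021, 0.001], [-0.021, 1.0, -0.0], [-0.001, -0.0, -1.0]]
wrist_force: [0.3, 0.4, 0.6]
gripper_width: 0.449
```

{"op": "move_arm", "data": {
  "commands": [
    [[0, 0.003, 0], [0, 0, 0], 45],
    [[0, 0.001, 0], [0, 0, 0], 45],
    [[0, 0, 0], [0, 0, 0], 45]
  ]
}}

```text
time_s: 37.65
tool_pos: [608.0, -73.3, 95.8]
tool_rot: [[-1.0, -0.021, 0.003], [-0.021, 1.0, -0.001], [-0.003, -0.001, -1.0]]
wrist_force: [1.0, -0.6, 0.0]
gripper_width: 0.445
```

{"op": "move_arm", "data": {
  "commands": [
    [[0, 0.001, 0], [0, 0, 0], 45],
    [[0, 0, 0], [0, 0, 0], 45]
  ]
}}

```text
time_s: 37.9
tool_pos: [608.0, -73.0, 95.7]
tool_rot: [[-1.0, -0.021, 0.003], [-0.021, 1.0, -0.002], [-0.003, -0.002, -1.0]]
wrist_force: [-0.0, -4.9, 4.1]
gripper_width: 0.45
```

{"op": "move_arm", "data": {
  "commands": [
    [[0, 0.001, 0], [0, 0, 0], 45],
    [[0, 0, 0], [0, 0, 0], 45]
  ]
}}

```text
time_s: 38.15
tool_pos: [608.0, -72.8, 95.8]
tool_rot: [[-1.0, -0.021, 0.003], [-0.021, 1.0, -0.003], [-0.003, -0.003, -1.0]]
wrist_force: [-1.0, -8.5, 4.7]
gripper_width: 0.448
```

The wheel now resists at once (−4.9 N at −73.0, where before it gave on to −70.8): the play is taken up. Retreat and hand in.

{"op": "move_arm", "data": {
  "commands": [
    [[0, -0.006, 0], [0, 0, 0], 45],
    [[0, 0, 0], [0, 0, 0], 45],
    [[0, 0, -0.04], [0, 0, 0], 45],
    [[0, 0, -0.06], [0, 0, 0], 45],
    [[0, 0, 0], [0, 0, 0], 45]
  ]
}}

```text
time_s: 38.78
tool_pos: [610.6, -77.2, 200.0]
tool_rot: [[-1.0, -0.021, 0.011], [-0.021, 1.0, -0.001], [-0.011, -0.001, -1.0]]
wrist_force: [-0.1, -0.0, 1.1]
gripper_width: 0.449
```

{"op": "move_arm", "data": {
  "commands": [
    [[0, 0, 0], [0, 0, 0], 45],
    [[0, 0, 0], [0, 0, 0], 45]
  ]
}}

```text
time_s: 39.02
tool_pos: [606.2, -76.9, 193.4]
tool_rot: [[-1.0, -0.021, -0.001], [-0.021, 1.0, 0.0], [0.001, 0.0, -1.0]]
wrist_force: [0.9, 0.1, 0.5]
gripper_width: 0.455
```

```bash
python3 - <<'E'
from h import *
from station import ticket
st();t=vision.capture("top");a=cv2.imread("pics/top0.png")
for nm,i in(("before",a),("now",t)):
  for A,c,bb,_ in blobs(red(i),50):
    if c[1]>200: print(nm,A,c)
print(ticket.sign_off())
E
```

```text
t 39.025 p [606.15  -76.881 193.39 ] F [0.877 0.098 0.503] M [-0.057  0.003 -0.026] w 0.45498859676918935 q [-0.146  0.406  1.663 -0.     1.074 -1.737]
before 124 [394.79  228.339]
before 347 [388.965 262.133]
now 124 [395.524 228.758]
now 347 [388.951 262.164]
the job is handed in; nothing more can be done
None
```

The right-hand caster was the wobbly one. I tightened its screw, stood the key back in its holder and handed the job in at about 39 s; no verdict was reported.

- **Feeling the wheels:** the left wheel pushed back firmly at once. The right one gave about 3 mm each way at 1–2 N, then stopped hard; I rocked it left first, then right.
- **Tightening:** the key went fully home, bottoming at the expected depth with 16 N. The first turn gave no clear hard stop, so I took the key out, looked at the socket and put it back in. On the second turn the torque climbed steadily to 0.25 N m, which I took as the stop.
- **Screw angle at the end:** by camera the screw stands at about 1.06 rad. That is above the 0.95 needed but short of the 1.2 stop, most likely because it came back a few degrees each time I eased the key off. The hexagon looks the same every 60 degrees, so I checked this by feel: the right wheel now pushes back with 4.9 N about 2 mm before its old stop, so its play to the left is gone. I did not re-check to the right.
- **Key and surroundings:** the key handle is within about 2 mm of where it started, in both the wrist and top views. The look-alike key has not moved, and nothing else was knowingly touched. I did not measure the other things again.
- **Disagreements:**
  - The fingertips sit about 38 mm behind the TCP the robot reports, so the first attempt to feel a wheel missed above it; I corrected for this.
  - The key turned further past the screw than the stated lost motion would allow, and I did not find out why.

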